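Swap two caster wheels between stud stand and dowel

ROBOT

A 7-joint arm with a two-finger parallel gripper is mounted at the origin on a cart in front of the work surface, level with it; the furniture and walls round the work are solid. World frame = base frame: x ahead of the robot, y to its left, z up, the work surface at z = 0. Lengths are in m, angles in degrees, forces in N, time in s.
With the tool pointing down it reaches from about 0.425 to 0.875 m from the base axis. Payload 4.7 kg.
Tool frame: the origin (TCP) lies at the very end of the fingers, on their centre line; the grasp point (between the pads) lies 19 mm behind it; z points along the fingers, y is the direction in which the jaws open and shut (so a half turn about z gives the same grasp; the last joint's range is limited). The gripper opens to 87 mm and grips with 3 to 60 N. Pads are 19 mm wide; open, the fingers measure 117 mm over their backs; the gripper's body (75 mm by 190 mm) begins 51 mm behind the grasp point.
Start: joints at [73.574, 18.392, -4.016, 83.108, 1.295, 78.541, -3.26], TCP at [0.193, -0.621, 0.223] pointing down, gripper open.
Joint ranges: [-163.93, 163.93], [-17.29, 119.83], [-79.2, 71.16], [3.27, 140.29], [-89.18, 269.18], [5.43, 117.66], [-154.24, 154.24]. Speed limits (degrees/s): [147.25, 147.25, 180, 180, 180, 180, 180].

INTERFACE

Orientations are given as [roll, pitch, yaw] about the fixed x, y, z axes, in that order (R = Rz(yaw) Ry(pitch) Rx(roll)).
In Python, from cell import sensors, imaging, ticket gives the robot as it stands.
- The arm moves only by the tool carry_out, never from a script. Its argument "plan" is a list of rows, each an object of numbers: "fingers": the closure, from -1 (fully open) to 1 (shut); "dx", "dy", "dz": the shift along the tool's x, y, z normalised to -1 to 1, where 1 is 0.03 m; "rx", "ry", "rz": the turn, a rotation vector about the tool's x, y, z normalised to -1 to 1, where 1 is 10 degrees. A call has 1 to 12 rows; each row shifts and turns the commanded pose from where the row before left it, along the tool's axes as they then stand; what a row does not reach is not made up. A row lasts 1/8 s, in which the tool goes at most 62.5 mm and 10.7 degrees, less where a joint would pass 70% of its speed; a pose out of reach is approached as far as the arm can. A call with a number of a shift or a turn outside -1 to 1 is refused whole. A call with a gripper value outside its range is refused whole. The fingers move at their own pace and stop on an object; "force" is the grip in N (left out, the last holds). Time passes only in rows, so rows that do not move let the fingers close. It gives the time, the measured TCP pose, the force and the opening at its end, in the units of the state.
- sensors.get_obs(): the state, without advancing time (a new reading comes with each control period).
- imaging.read_camera(name): name is "scene" or "side" or "wrist"; returns a dict with "color" (420x560x3 uint8, red, green, blue), "mtx" (3x3 intrinsics, pixels), "dist_coeffs" ([k1, k2, p1, p2, k3] as OpenCV has them; the pictures are not rectified), "extrinsics" (4x4, takes a point from world to camera coordinates); the wrist camera has in their place "tool_from_camera" (4x4, takes a point from camera to tool coordinates, whose origin is the TCP and whose axes are the flange's). Camera axes: x right, y down, z forward; pixel columns grow to the right and rows downward; lengths in m; the calibration is good to about 2 mm. A picture is of the moment at which its call begins: read the wrist's pose just before it. There is no depth.
- ticket.sign_off(): hands the job in, once; it reports no verdict.
The state is a dict: "time_s": time; "qpos": joint angles; "joint_velocities": joint speeds; "effort": joint torques, N m; "tool_pos": TCP position; "tool_rot": TCP orientation; "force": force on the tool from outside, world axes, zero at the start; "wrist_torque": the same for the moment, N m; "grip_width": finger opening in m.
Only numpy, scipy, OpenCV 4.12 (cv2) and the standard library are available. Lean on these libraries where they do the work, as an engineer would, in place of code of your own. Each camera call takes 0.05 s, during which the arm holds its last target.

TASK

Swap the two caster wheels: the one held on the steel stand's stud goes onto the wooden base's dowel, and the one on the dowel goes onto the stud, each lying flat on its base with its hub upward. First take the wing nut off the stud and put it in the round dish, then take off the brass spacer and lay it in the square tray; only then exchange the wheels, parking one of them flat on the middle of the rubber mat in between. Leave the nut in the dish and the spacer in the tray.

Things in the scene. Friction and masses are not known exactly. Their poses are not given: they have to be found in the camera images.
- spoked_wheel_mid (a point): large caster wheel with five spokes and a black tyre: 84 mm across, tyre 18 mm high, grey tubular hub 34 mm across and 38 mm high standing 20 mm above the tyre, bore 22 mm right through. The point is on its axis, 19 mm above its flat underside; z points up through the hub. 0.13 kg. Starts on the stud or on the dowel (the other wheel is on the other). Easily gripped across the hub from above, fingertips above the tyre.
- solid_wheel_mid (a point): small solid caster wheel with a black tyre and no spokes: 66 mm across, tyre 18 mm high, grey tubular hub 34 mm across and 38 mm high standing 20 mm above the tyre, bore 22 mm right through. The point is on its axis, 19 mm above its flat underside; z points up through the hub. 0.11 kg. Starts on the stud or on the dowel.
- spacer_mid (a point): brass ring, 46 mm across, bore 20 mm, 14 mm high, lying on the hub of the wheel on the stud, under the wing nut. It is wider than the hub, so it can be gripped across its outside. The point is on its axis, 7 mm above its underside. 0.06 kg.
- wing_nut_mid (a point): steel quick-release wing nut, 38 mm high, on top of the spacer; it is not threaded tight and lifts straight up off the stud. Round foot 32 mm across and 6 mm high, round neck 24 mm across up to 14.5 mm, above it an upright wing plate 10 mm thick (from 14 to 38 mm above the underside; 26 mm long below, 50 mm long at the top). The plate's length runs along the x axis, so it is gripped 10 mm wide along the y axis. The point is on its axis, 19 mm above its underside. 0.06 kg.
- stand: fixed grey steel stand, 80 x 80 x 10 mm plate with an upright steel stud 10 mm in diameter at its middle; a wheel's underside rests on the plate. The stud's pointed tip is 70 mm above the work surface. Origin at the middle of the plate's underside, on the work surface; z up along the stud.
- dowel_base: fixed round wooden base, 84 mm across and 10 mm high, with an upright wooden dowel 12 mm in diameter at its middle, its tapered tip 52 mm above the work surface; a wheel's underside rests on the base. Origin at the middle of the underside; z up along the dowel.
- mat: fixed black rubber mat, 90 x 90 mm and 3 mm thick, empty at the start: the free spot for a wheel. Origin at the middle of its underside.
- dish: fixed round steel dish, 72 mm across, 9 mm high, floor 3 mm thick and 60 mm across: the place of the wing nut. Origin at the middle of its underside.
- tray: fixed square steel tray, 84 x 84 mm, 9 mm high, walls 4 mm, floor 4 mm thick: the place of the spacer. Origin at the middle of its underside.

How it is judged:
By the outcome, as a careful person would: the job done as asked, in the order asked, and still so for the second after the job is handed in, with the robot touching nothing.
It also fails if it takes over 112 s, if anything falls off the work surface, if the arm or the gripper's body presses on something with over 40 N, if the wrist force passes 120 N, or if a joint passes its speed limit or range.

## Working session

There is one attempt and no reset: what is moved stays moved. The work goes in short steps, Python scripts to look and compute and a tool call to move; the robot and the scene stay as the last step left them, time stands still between calls to the robot, and variables do not carry over. Pictures are saved under pics/ and viewed, and the job is handed in when it is done.

Besides the shell and the picture viewer there is one more tool, called after "Request:" as name([rows], argument=value, ...), one row to a line, values as JSON. carry_out: Moves the arm, as the interface text tells. Scaled input: -1 to 1 covers 0.03 m each way for a shift and 10 degrees each way for a turn. Its arguments: {"type":"object","properties":{"plan":{"type":"array"},"force":{"type":"number"}},"required":["plan"]}

```bash
ls; mkdir -p pics
python3 - <<'E'
from cell import sensors, imaging
import cv2,pickle
o=sensors.get_obs();print(o)
d={}
for n in ["scene","side","wrist"]:
    c=imaging.read_camera(n);d[n]=c
    cv2.imwrite(f"pics/{n}0.png",c["color"][:,:,::-1])
    print(n,{k:v for k,v in c.items() if k!="color"})
pickle.dump(d,open("c0.pkl","wb"))
E
```

```text
pics
{'time_s': 0.0, 'qpos': array([73.57542786, 18.438597  , -4.01529058, 83.17521871,  1.29350265,
       78.53945226, -3.2597047 ]), 'joint_velocities': array([-0.02559863, -0.0080407 ,  0.05069826, -0.04258772, -0.03036446,
       -0.01743149, -0.05496938]), 'effort': array([ 4.96910325e-04, -4.91293788e+01, -4.03623031e-01, -3.12533033e+01,
       -6.39680726e-02,  4.38070914e-02,  1.81966166e-04]), 'tool_pos': array([ 0.19235721, -0.62031078,  0.22146393]), 'tool_rot': array([-1.79891889e+02,  4.32156508e-03,  1.72341006e+01]), 'force': array([ 0.0233122 ,  0.18935487, -0.01946746]), 'wrist_torque': array([-0.04863155,  0.0025098 , -0.06627608]), 'grip_width': 0.08708424547721107}
scene {'mtx': array([[418.27704199,   0.        , 284.30608274],
       [  0.        , 418.27704199, 202.09103081],
       [  0.        ,   0.        ,   1.        ]]), 'dist_coeffs': array([0.03373892, 0.        , 0.        , 0.        , 0.        ]), 'extrinsics': array([[-0.83425822, -0.55133501, -0.00655249,  0.50585092],
       [-0.39836676,  0.61092384, -0.68416079,  0.24929476],
       [ 0.3812
[... 535 characters left out ...]
5290234,  0.80989473],
       [ 0.        ,  0.        ,  0.        ,  1.        ]])}
wrist {'mtx': array([[298.73677019,   0.        , 277.27351732],
       [  0.        , 298.73677019, 210.53376319],
       [  0.        ,   0.        ,   1.        ]]), 'dist_coeffs': array([0.00504774, 0.        , 0.        , 0.        , 0.        ]), 'tool_from_camera': array([[ 8.85605528e-04, -9.68062416e-01, -2.50707746e-01,
         6.97837051e-02],
       [ 9.99999597e-01,  8.20954869e-04,  3.62452372e-04,
        -1.97454981e-04],
       [-1.45056775e-04, -2.50707966e-01,  9.68062754e-01,
        -1.60483173e-01],
       [ 0.00000000e+00,  0.00000000e+00,  0.00000000e+00,
         1.00000000e+00]])}
```

View pics/scene0.png

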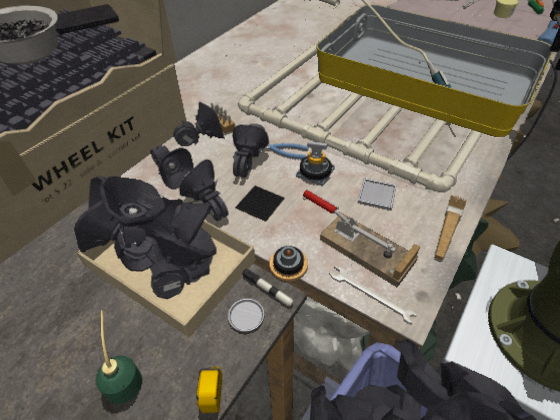

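View pics/side0.png

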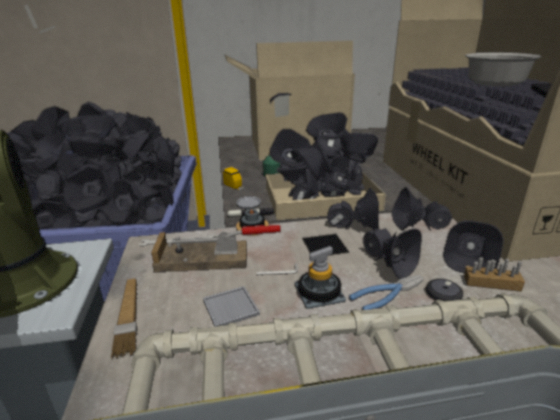

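View pics/wrist0.png

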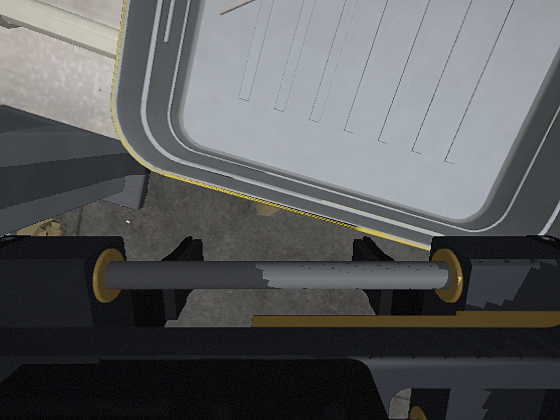

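```bash
cat > h.py <<'E'
import numpy as np,cv2,pickle
def ray(c,uv):
    p=cv2.undistortPoints(np.array([[uv]],float),c["mtx"],c["dist_coeffs"])[0,0]
    return np.array([p[0],p[1],1.])
def pose(c,obs=None):
    if "extrinsics" in c:
        E=c["extrinsics"];R=E[:3,:3].T;return R,-R@E[:3,3]
    from scipy.spatial.transform import Rotation as S
    T=np.eye(4);T[:3,:3]=S.from_euler('xyz',obs["tool_rot"],degrees=True).as_matrix();T[:3,3]=obs["tool_pos"]
    W=T@c["tool_from_camera"];return W[:3,:3],W[:3,3]
def onz(c,uv,z,obs=None):
    R,t=pose(c,obs);d=R@ray(c,uv);return t+d*(z-t[2])/d[2]
def proj(c,P,obs=None):
    R,t=pose(c,obs);P=np.atleast_2d(P).astype(float);q=(P-t)@R
    return cv2.projectPoints(q,np.zeros(3),np.zeros(3),c["mtx"],c["dist_coeffs"])[0][:,0]
def tri(l):
    A=np.zeros((3,3));b=np.zeros(3)
    for c,uv,o in l:
        R,t=pose(c,o);d=R@ray(c,uv);d/=np.linalg.norm(d);M=np.eye(3)-np.outer(d,d);A+=M;b+=M@t
    return np.linalg.solve(A,b)
def crop(img,x0,y0,w,h,s,name):
    cv2.imwrite(name,cv2.resize(img[y0:y0+h,x0:x0+w,::-1],None,fx=s,fy=s,interpolation=cv2.INTER_CUBIC))
E
python3 - <<'E'
from h import *
d=pickle.load(open("c0.pkl","rb"))
s=d["scene"];e=d["side"]
print(proj(s,[[0,0,0],[.19,-.62,.22]]),proj(e,[[0,0,0],[.19,-.62,.22]]))
for n,uv,z in [("stand",(316,172),.01),("dowel",(288,266),.01),("mat",(260,203),.003),("tray",(377,194),.004),("dish",(246,316),.003)]: print(n,onz(s,uv,z))
for n,uv,z in [("stand",(320,297),.01),("dowel",(252,222),.01),("mat",(326,244),.003),("tray",(231,306),.004)]: print(n,onz(e,uv,z))
crop(s["color"],200,110,220,120,3.6,"pics/s_a.png")
crop(s["color"],200,220,220,120,3.6,"pics/s_b.png")
crop(e["color"],190,190,200,140,4,"pics/e_a.png")
E
```

```text
[[550.81293581 333.43163086]
 [557.56892337  60.76340559]] [[  18.95293178  283.09045071]
 [-263.17791355  643.7461217 ]]
stand [ 0.59693332 -0.13775506  0.01      ]
dowel [0.49615691 0.15217511 0.01      ]
mat [0.65953341 0.02905943 0.003     ]
tray [ 0.42965501 -0.15682758  0.004     ]
dish [0.50367629 0.29288051 0.003     ]
stand [ 0.60008779 -0.17038798  0.01      ]
dowel [0.50315837 0.15836676 0.01      ]
mat [0.66628344 0.02601471 0.003     ]
tray [ 0.43181873 -0.15847034  0.004     ]
```

View pics/s_a.png

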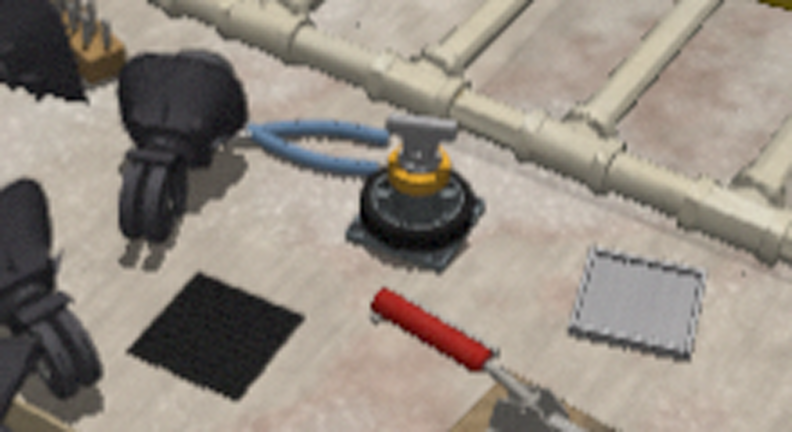

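View pics/s_b.png

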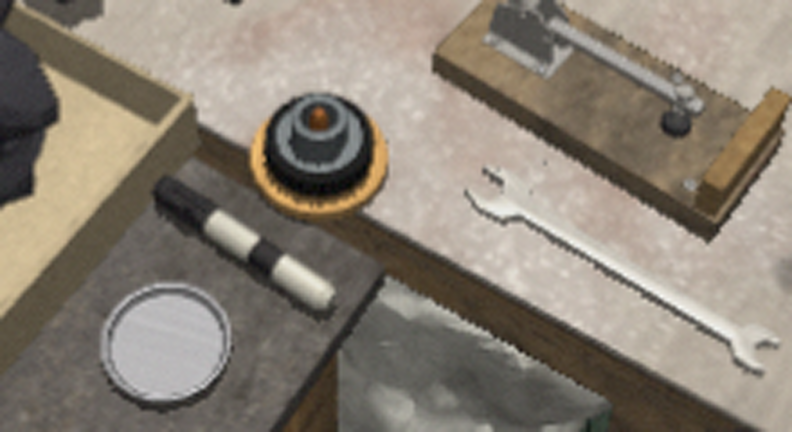

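View pics/e_a.png

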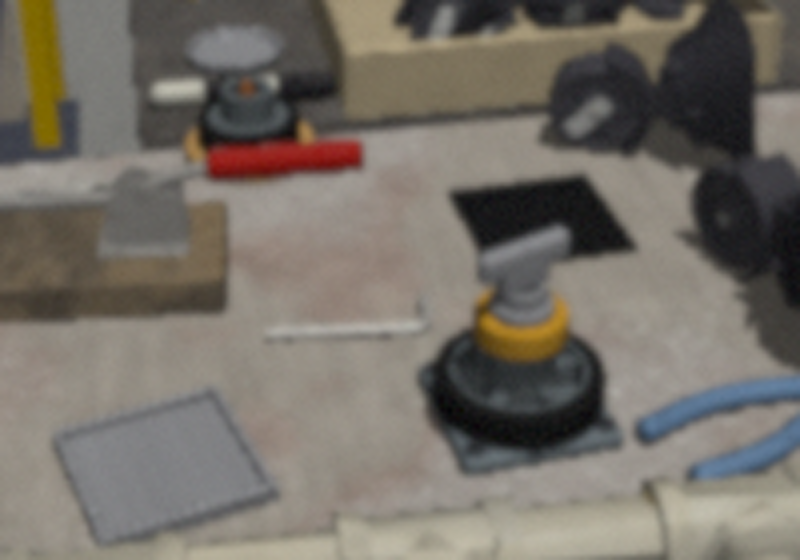

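Run:
```python
from h import *
d=pickle.load(open("c0.pkl","rb"))
s=d["scene"];e=d["side"]
A=lambda x,y:(200+x/3.6,110+y/3.6)
B=lambda x,y:(200+x/3.6,220+y/3.6)
C=lambda x,y:(190+x/4,190+y/4)
np.set_printoptions(precision=4,suppress=True)
t=lambda n,a,b:print(n,tri([(s,a,None),(e,b,None)]))
t("dish",B(166,341),C(236,48)); t("doweltip",B(318,113),C(248,85))
t("nuttop",A(423,125),C(525,245))
print("mat");[print(onz(s,A(*p),.003)) for p in [(200,272),(303,317),(237,399),(129,351)]]
[print('side',onz(e,C(*p),.003)) for p in [(452,190),(585,176),(636,248)]]
print("tray");[print(onz(s,A(*p),.009)) for p in [(597,248),(705,266),(690,355),(572,330)]]
[print('side',onz(e,C(*p),.009)) for p in [(212,392),(278,493),(100,543),(55,438)]]
print("stand");[print(onz(s,A(*p),.01)) for p in [(347,238),(443,268),(485,208)]]
[print('side',onz(e,C(*p),.01)) for p in [(465,470),(622,440),(425,375)]]
print("nut");[print(onz(s,A(*p),.1)) for p in [(386,122),(458,122)]]
[print('side',onz(e,C(*p),.1)) for p in [(485,258),(568,233)]]
```

```text
dish [0.5059 0.2916 0.0058]
doweltip [0.5025 0.1429 0.0484]
nuttop [ 0.6042 -0.1457  0.0951]
mat
[ 0.7053 -0.0148  0.003 ]
[ 0.6186 -0.0179  0.003 ]
[0.6138 0.0688 0.003 ]
[0.7005 0.0739 0.003 ]
side [0.6193 0.0663 0.003 ]
side [0.704  0.0675 0.003 ]
side [ 0.7084 -0.018   0.003 ]
tray
[ 0.4757 -0.1864  0.009 ]
[ 0.4034 -0.2113  0.009 ]
[ 0.3776 -0.1259  0.009 ]
[ 0.4542 -0.1035  0.009 ]
side [ 0.4581 -0.1147  0.009 ]
side [ 0.4817 -0.1938  0.009 ]
side [ 0.4018 -0.2116  0.009 ]
side [ 0.3817 -0.1363  0.009 ]
stand
[ 0.6319 -0.0962  0.01  ]
[ 0.5579 -0.1071  0.01  ]
[ 0.5635 -0.1792  0.01  ]
side [ 0.5678 -0.1949  0.01  ]
side [ 0.6448 -0.1875  0.01  ]
side [ 0.564  -0.1218  0.01  ]
nut
[ 0.6218 -0.1282  0.1   ]
[ 0.58   -0.1553  0.1   ]
side [ 0.584  -0.1587  0.1   ]
side [ 0.6269 -0.1451  0.1   ]
```

Run:
```python
from h import *
d=pickle.load(open("c0.pkl","rb"))
s=d["scene"];e=d["side"]
np.set_printoptions(precision=3,suppress=True)
print("box base",onz(s,(190,328),0),onz(s,(254,262),0), "rail",onz(s,(450,185),.02),onz(s,(245,105),.02))
print("boxtop side",[tri([(s,(248,246),None),(e,(383,189),None)])])
print("clamp handle end",tri([(s,(305,194),None),(e,(279,228),None)]), "clampbase", onz(s,(322,238),0),onz(s,(398,284),0),onz(s,(418,250),.02))
print("wand grip",onz(s,(435,77),.15),onz(s,(435,77),.05), "tub corner",onz(s,(530,128),0),onz(s,(320,80),0))
im=s["color"].copy()
for t in np.linspace(0,1,8):
    for z,c in((.1,(255,0,0)),(.22,(0,255,0))):
        p=proj(s,[.19+t*.41,-.62+t*.475,z])[0]; cv2.circle(im,tuple(int(v) for v in p),3,c,-1)
crop(im,200,0,360,220,2.2,"pics/path.png")
```

```text
box base [0.581 0.371 0.   ] [0.568 0.179 0.   ] rail [ 0.286 -0.269  0.02 ] [ 0.932 -0.272  0.02 ]
boxtop side [array([0.724, 0.116, 0.037])]
clamp handle end [0.549 0.    0.072] clampbase [0.477 0.038 0.   ] [0.282 0.058 0.   ] [ 0.278 -0.033  0.02 ]
wand grip [ 0.447 -0.512  0.15 ] [ 0.485 -0.691  0.05 ] tub corner [ 0.173 -0.652  0.   ] [ 0.826 -0.554  0.   ]
```

View pics/path.png

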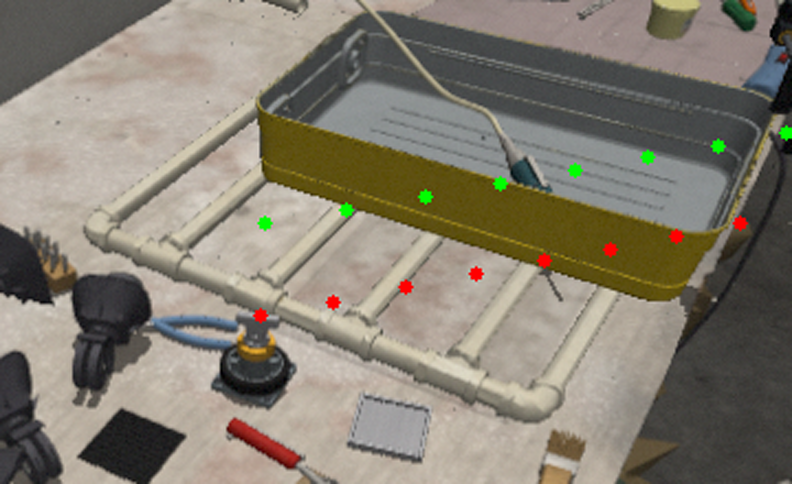

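Request:
carry_out([
  {"fingers": -1,"dx": 0.5,"dy": -0.3,"dz": -0.2},
  {"dx": 0.98,"dy": -0.61,"dz": -0.2},
  {"dx": 0.98,"dy": -0.61,"dz": -0.2},
  {"dx": 0.98,"dy": -0.61},
  {"dx": 0.98,"dy": -0.61},
  {"dx": 0.98,"dy": -0.61},
  {"dx": 0.98,"dy": -0.61},
  {"dx": 0.98,"dy": -0.61},
  {"dx": 0.98,"dy": -0.61},
  {"dx": 0.98,"dy": -0.61},
])

```text
validation failed for argument at $.pl...
```

Request:
carry_out([
  {"fingers": -1,"dx": 0.5,"dy": -0.3,"dz": -0.2,"rx": 0,"ry": 0,"rz": 0},
], force=20)

```text
time_s: 0.28
tool_pos: [0.2029, -0.6076, 0.2275]
tool_rot: [-179.9, 0.1, 17.1]
force: [-0.3, -0.2, -0.0]
grip_width: 0.0873
```

Request:
carry_out([
  {"fingers": -1,"dx": 0.98,"dy": -0.61,"dz": -0.2,"rx": 0,"ry": 0,"rz": 0},
  {"fingers": -1,"dx": 0.98,"dy": -0.61,"dz": -0.2,"rx": 0,"ry": 0,"rz": 0},
  {"fingers": -1,"dx": 0.98,"dy": -0.61,"dz": 0,"rx": 0,"ry": 0,"rz": 0},
  {"fingers": -1,"dx": 0.98,"dy": -0.61,"dz": 0,"rx": 0,"ry": 0,"rz": 0},
  {"fingers": -1,"dx": 0.98,"dy": -0.61,"dz": 0,"rx": 0,"ry": 0,"rz": 0},
  {"fingers": -1,"dx": 0.98,"dy": -0.61,"dz": 0,"rx": 0,"ry": 0,"rz": 0},
  {"fingers": -1,"dx": 0.98,"dy": -0.61,"dz": 0,"rx": 0,"ry": 0,"rz": 0},
  {"fingers": -1,"dx": 0.98,"dy": -0.61,"dz": 0,"rx": 0,"ry": 0,"rz": 0},
  {"fingers": -1,"dx": 0.98,"dy": -0.61,"dz": 0,"rx": 0,"ry": 0,"rz": 0},
  {"fingers": -1,"dx": 0.98,"dy": -0.61,"dz": 0,"rx": 0,"ry": 0,"rz": 0},
])

```text
time_s: 1.52
tool_pos: [0.432, -0.3436, 0.2411]
tool_rot: [180.0, -0.0, 17.3]
force: [0.0, -0.3, 0.2]
grip_width: 0.0867
```

Request:
carry_out([
  {"fingers": -1,"dx": 0.94,"dy": -0.63,"dz": 0,"rx": 0,"ry": 0,"rz": 0},
  {"fingers": -1,"dx": 0.94,"dy": -0.63,"dz": 0,"rx": 0,"ry": 0,"rz": 0},
  {"fingers": -1,"dx": 0.94,"dy": -0.63,"dz": 0,"rx": 0,"ry": 0,"rz": 0},
  {"fingers": -1,"dx": 0.94,"dy": -0.63,"dz": 0,"rx": 0,"ry": 0,"rz": 0},
  {"fingers": -1,"dx": 0.94,"dy": -0.63,"dz": 0,"rx": 0,"ry": 0,"rz": 0},
  {"fingers": -1,"dx": 0.94,"dy": -0.63,"dz": 0,"rx": 0,"ry": 0,"rz": 0},
  {"fingers": -1,"dx": 0.5,"dy": -0.63,"dz": 0,"rx": 0,"ry": 0,"rz": -0.8},
  {"fingers": -1,"dx": 0,"dy": 0,"dz": 0,"rx": 0,"ry": 0,"rz": 0},
])

```text
time_s: 2.52
tool_pos: [0.5682, -0.1611, 0.241]
tool_rot: [-180.0, -0.1, 25.5]
force: [-0.5, -0.5, -0.0]
grip_width: 0.0873
```

```bash
cat > look.py <<'E'
import sys
from h import *
from cell import sensors, imaging
n=sys.argv[1]; cams=sys.argv[2:] or ["wrist"]
o=sensors.get_obs(); d={"obs":o}
for k in cams:
    c=imaging.read_camera(k); d[k]=c
    cv2.imwrite(f"pics/{n}_{k}.png",c["color"][:,:,::-1])
pickle.dump(d,open(n+".pkl","wb"))
print(o["time_s"],o["tool_pos"],o["tool_rot"],o["grip_width"],o["force"])
E
python3 look.py a
```

```text
2.525 [ 0.56822376 -0.16110044  0.24102256] [-1.79967240e+02 -5.11753540e-02  2.54881374e+01] 0.08729635101733135 [-0.46418709 -0.53398676 -0.01200944]
```

View pics/a_wrist.png

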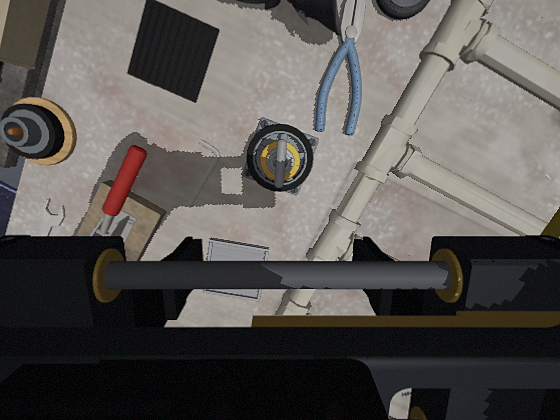

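Run:
```python
from h import *
c=pickle.load(open("a.pkl","rb"))["wrist"]["color"]
crop(c,230,105,100,100,6,"pics/a1.png"); crop(c,0,0,220,170,3.6,"pics/a2.png")
```

```text
(no output)
```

View pics/a1.png

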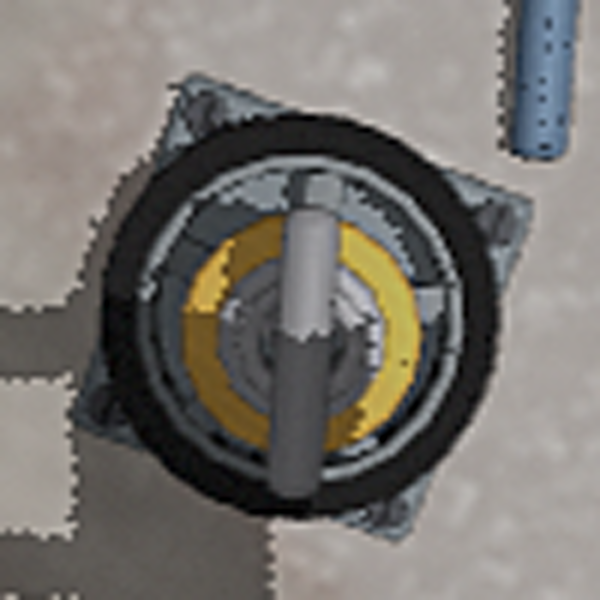

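View pics/a2.png

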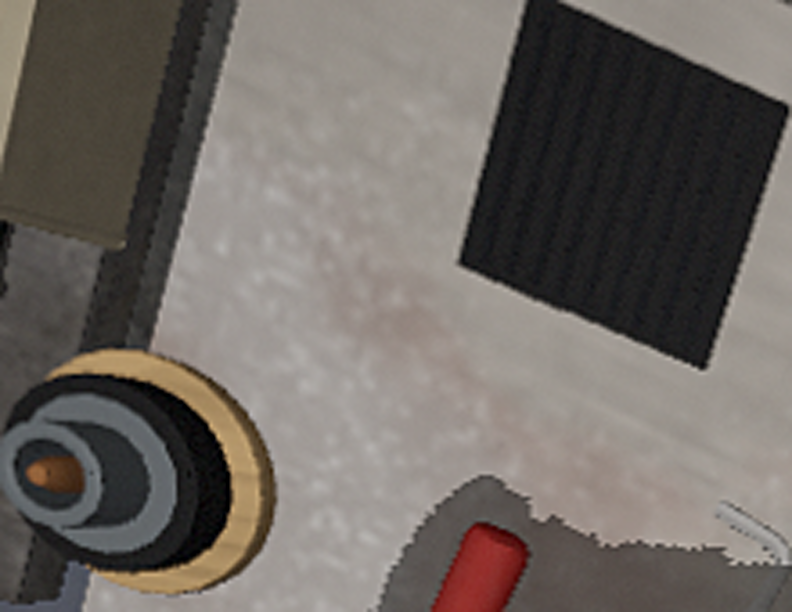

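Run:
```python
from h import *
d=pickle.load(open("a.pkl","rb"));c=d["wrist"];o=d["obs"]
np.set_printoptions(precision=4,suppress=True)
A=lambda x,y:(230+x/6,105+y/6)
B=lambda x,y:(x/3.6,y/3.6)
p=[onz(c,A(*q),.1,o) for q in [(313,210),(295,492)]]
v=p[0]-p[1];print("nut",p,np.linalg.norm(v),np.degrees(np.arctan2(v[1],v[0])),(p[0]+p[1])/2)
print("plate corners",[onz(c,A(*q),.01,o)[:2] for q in [(190,75),(532,205),(400,542),(78,420)]])
print("spacer ctr",onz(c,A(301,333),.062,o), "tyre", onz(c,A(300,316),.028,o))
print("mat",[onz(c,B(*q),.003,o)[:2] for q in [(787,105),(706,369),(460,264)]])
print("dowel tip",onz(c,B(40,472),.052,o), "hub top",onz(c,B(52,473),.048,o))
```

```text
nut [array([ 0.6275, -0.1382,  0.1   ]), array([ 0.5841, -0.1557,  0.1   ])] 0.04681800186710841 22.02101736217766 [ 0.6058 -0.1469  0.1   ]
plate corners [array([ 0.6401, -0.1051]), array([ 0.6474, -0.1818]), array([ 0.57 , -0.189]), array([ 0.564 , -0.1133])]
spacer ctr [ 0.6059 -0.1468  0.062 ] tyre [ 0.6064 -0.1466  0.028 ]
mat [array([ 0.7092, -0.0164]), array([ 0.621 , -0.0226]), array([0.6162, 0.0655])]
dowel tip [0.5038 0.1404 0.052 ] hub top [0.5036 0.1401 0.048 ]
```

Request:
carry_out([
  {"fingers": -1,"dx": 0.67,"dy": 0.06,"dz": 0,"rx": 0,"ry": 0,"rz": 0},
  {"fingers": -1,"dx": 0.67,"dy": 0.06,"dz": 0,"rx": 0,"ry": 0,"rz": 0},
  {"fingers": -1,"dx": 0,"dy": 0,"dz": 0.8,"rx": 0,"ry": 0,"rz": 0.35},
  {"fingers": -1,"dx": 0,"dy": 0,"dz": 0.8,"rx": 0,"ry": 0,"rz": 0},
  {"fingers": -1,"dx": 0,"dy": 0,"dz": 0.8,"rx": 0,"ry": 0,"rz": 0},
  {"fingers": -1,"dx": 0,"dy": 0,"dz": 0.8,"rx": 0,"ry": 0,"rz": 0},
  {"fingers": -1,"dx": 0,"dy": 0,"dz": 0,"rx": 0,"ry": 0,"rz": 0},
])

```text
time_s: 3.45
tool_pos: [0.6032, -0.1527, 0.1426]
tool_rot: [-179.9, 0.2, 21.5]
force: [-0.1, -1.1, 0.6]
grip_width: 0.0873
```

```bash
python3 look.py b wrist scene side
python3 - <<'E'
from h import *
d=pickle.load(open("b.pkl","rb"))
crop(d["scene"]["color"],240,90,160,120,4,"pics/b1.png")
crop(d["side"]["color"],250,200,160,120,4,"pics/b2.png")
E
```

```text
3.45 [ 0.60320033 -0.15270556  0.14262129] [-179.91203293    0.24242387   21.51241627] 0.08732507085771125 [-0.09639173 -1.13707781  0.60215492]
```

View pics/b_wrist.png

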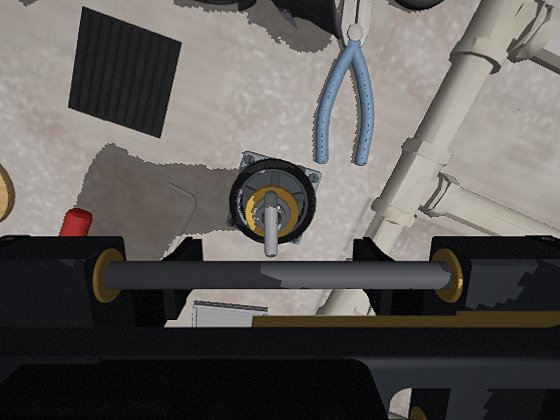

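View pics/b1.png

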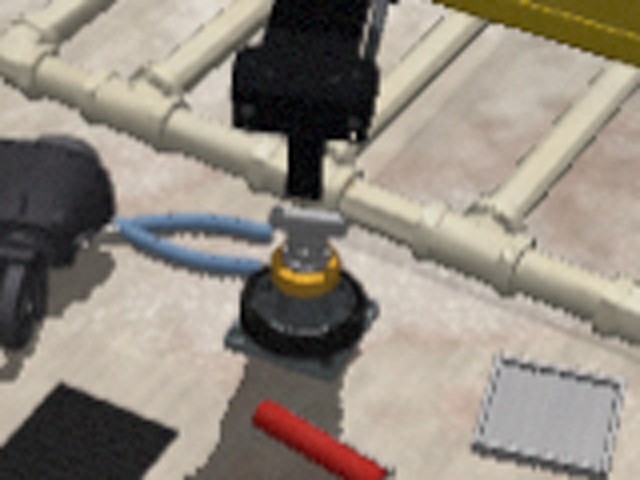

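View pics/b2.png

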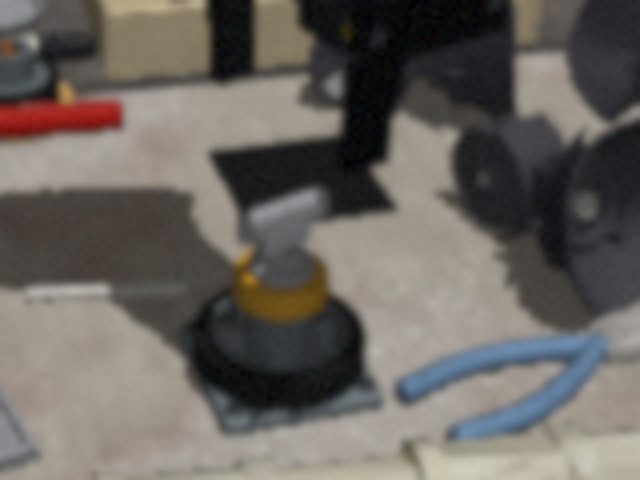

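Run:
```python
from h import *
d=pickle.load(open("b.pkl","rb"));c=d["wrist"];o=d["obs"]
crop(c["color"],220,140,110,130,5,"pics/b3.png")
```

```text
(no output)
```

View pics/b3.png

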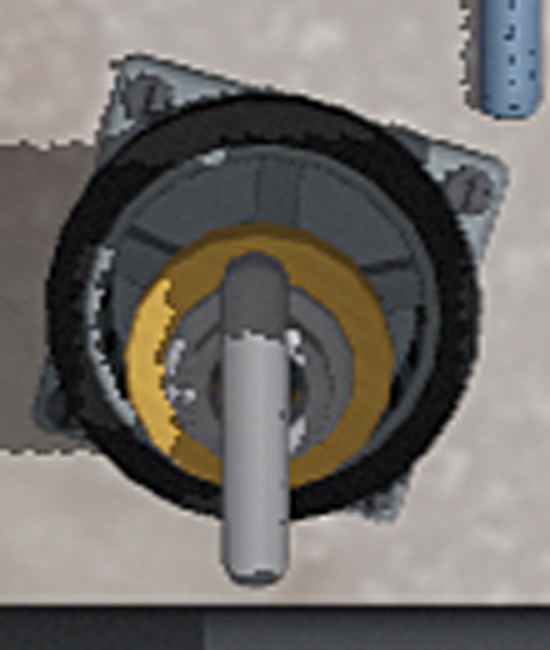

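Run:
```python
from h import *
d=pickle.load(open("b.pkl","rb"));c=d["wrist"];o=d["obs"]
np.set_printoptions(precision=4,suppress=True)
A=lambda x,y:(220+x/5,140+y/5)
p=[onz(c,A(*q),.1,o) for q in [(257,257),(256,578)]]
v=p[0]-p[1];print("nut",p,np.linalg.norm(v),np.degrees(np.arctan2(v[1],v[0])),(p[0]+p[1])/2)
print(onz(c,A(260,356),.062,o))
```

```text
nut [array([ 0.6302, -0.1376,  0.1   ]), array([ 0.5857, -0.1548,  0.1   ])] 0.04773485562351016 21.100719221082716 [ 0.608  -0.1462  0.1   ]
[ 0.6075 -0.1461  0.062 ]
```

Request:
carry_out([
  {"fingers": -1,"dx": 0.19,"dy": -0.15,"dz": 0,"rx": 0,"ry": 0,"rz": 0},
  {"fingers": -1,"dx": 0,"dy": 0,"dz": 0.7,"rx": 0,"ry": 0,"rz": 0},
  {"fingers": -1,"dx": 0,"dy": 0,"dz": 0.7,"rx": 0,"ry": 0,"rz": 0},
  {"fingers": -1,"dx": 0,"dy": 0,"dz": 0.7,"rx": 0,"ry": 0,"rz": 0},
  {"fingers": -1,"dx": 0,"dy": 0,"dz": 0,"rx": 0,"ry": 0,"rz": 0},
], force=20)

```text
time_s: 4.22
tool_pos: [0.6073, -0.1445, 0.079]
tool_rot: [-179.8, 0.2, 21.7]
force: [-0.3, 0.0, 0.1]
grip_width: 0.0872
```

Request:
carry_out([
  {"fingers": 1,"dx": 0,"dy": 0.06,"dz": 0,"rx": 0,"ry": 0,"rz": 0},
  {"fingers": 1,"dx": 0,"dy": 0,"dz": 0,"rx": 0,"ry": 0,"rz": 0},
  {"fingers": 1,"dx": 0,"dy": 0,"dz": 0,"rx": 0,"ry": 0,"rz": 0},
  {"fingers": 1,"dx": 0,"dy": 0,"dz": 0,"rx": 0,"ry": 0,"rz": 0},
  {"fingers": 1,"dx": 0,"dy": 0,"dz": 0,"rx": 0,"ry": 0,"rz": 0},
  {"fingers": 1,"dx": 0,"dy": 0,"dz": 0,"rx": 0,"ry": 0,"rz": 0},
])

```text
time_s: 4.97
tool_pos: [0.6097, -0.1465, 0.0816]
tool_rot: [180.0, 0.0, 21.7]
force: [0.1, -0.4, 0.2]
grip_width: 0.0349
```

Request:
carry_out([
  {"fingers": 1,"dx": 0,"dy": 0,"dz": 0,"rx": 0,"ry": 0,"rz": 0},
  {"fingers": 1,"dx": 0,"dy": 0,"dz": 0,"rx": 0,"ry": 0,"rz": 0},
  {"fingers": 1,"dx": 0,"dy": 0,"dz": 0,"rx": 0,"ry": 0,"rz": 0},
  {"fingers": 1,"dx": 0,"dy": 0,"dz": 0,"rx": 0,"ry": 0,"rz": 0},
  {"fingers": 1,"dx": 0,"dy": 0,"dz": 0,"rx": 0,"ry": 0,"rz": 0},
])

```text
time_s: 5.6
tool_pos: [0.6097, -0.1464, 0.0815]
tool_rot: [-180.0, 0.0, 21.7]
force: [0.7, -0.1, 0.3]
grip_width: 0.0098
```

Request:
carry_out([
  {"fingers": 1,"dx": 0,"dy": 0,"dz": -0.5,"rx": 0,"ry": 0,"rz": 0},
  {"fingers": 1,"dx": 0,"dy": 0,"dz": -0.8,"rx": 0,"ry": 0,"rz": 0},
  {"fingers": 1,"dx": 0,"dy": 0,"dz": -0.9,"rx": 0,"ry": 0,"rz": 0},
  {"fingers": 1,"dx": 0,"dy": 0,"dz": -0.9,"rx": 0,"ry": 0,"rz": 0},
  {"fingers": 1,"dx": 0,"dy": 0,"dz": -0.9,"rx": 0,"ry": 0,"rz": 0},
  {"fingers": 1,"dx": 0,"dy": -0.5,"dz": 0,"rx": 0,"ry": 0,"rz": 0},
  {"fingers": 1,"dx": 0.15,"dy": -0.95,"dz": 0,"rx": 0,"ry": 0,"rz": 0},
  {"fingers": 1,"dx": 0.15,"dy": -0.95,"dz": 0,"rx": 0,"ry": 0,"rz": 0},
  {"fingers": 1,"dx": 0.15,"dy": -0.95,"dz": 0,"rx": 0,"ry": 0,"rz": 0},
  {"fingers": 1,"dx": 0.15,"dy": -0.95,"dz": 0,"rx": 0,"ry": 0,"rz": 0},
  {"fingers": 1,"dx": 0.15,"dy": -0.95,"dz": 0,"rx": 0,"ry": 0,"rz": 0},
  {"fingers": 1,"dx": 0.15,"dy": -0.95,"dz": 0,"rx": 0,"ry": 0,"rz": 0},
])

```text
time_s: 7.1
tool_pos: [0.5645, 0.0381, 0.2007]
tool_rot: [-180.0, 0.1, 21.8]
force: [0.8, -0.0, -0.6]
grip_width: 0.0101
```

Request:
carry_out([
  {"fingers": 1,"dx": 0,"dy": -0.95,"dz": 0,"rx": 0,"ry": 0,"rz": 0},
  {"fingers": 1,"dx": 0,"dy": -0.95,"dz": 0,"rx": 0,"ry": 0,"rz": 0},
  {"fingers": 1,"dx": 0,"dy": -0.95,"dz": 0,"rx": 0,"ry": 0,"rz": 0},
  {"fingers": 1,"dx": 0,"dy": -0.95,"dz": 0,"rx": 0,"ry": 0,"rz": 0},
  {"fingers": 1,"dx": 0,"dy": -0.95,"dz": 0,"rx": 0,"ry": 0,"rz": 0},
  {"fingers": 1,"dx": 0,"dy": -0.95,"dz": 0,"rx": 0,"ry": 0,"rz": 0},
  {"fingers": 1,"dx": 0,"dy": -0.95,"dz": 0,"rx": 0,"ry": 0,"rz": 0},
  {"fingers": 1,"dx": 0,"dy": -0.95,"dz": 0,"rx": 0,"ry": 0,"rz": 0},
  {"fingers": 1,"dx": 0,"dy": -0.95,"dz": 0,"rx": 0,"ry": 0,"rz": 0},
  {"fingers": 1,"dx": 0,"dy": 0,"dz": 0,"rx": 0,"ry": 0,"rz": 1},
  {"fingers": 1,"dx": 0,"dy": 0,"dz": 0,"rx": 0,"ry": 0,"rz": 1},
  {"fingers": 1,"dx": 0,"dy": 0,"dz": 0,"rx": 0,"ry": 0,"rz": 0},
])

```text
time_s: 8.6
tool_pos: [0.4697, 0.2748, 0.2008]
tool_rot: [180.0, 0.1, 1.9]
force: [-0.0, -0.2, 0.4]
grip_width: 0.0099
```

```bash
python3 look.py c wrist
```

```text
8.6 [0.46970529 0.27484232 0.20082779] [1.79954232e+02 6.47301393e-02 1.90384682e+00] 0.009896744096206247 [-0.04274987 -0.17544672  0.39593037]
```

View pics/c_wrist.png

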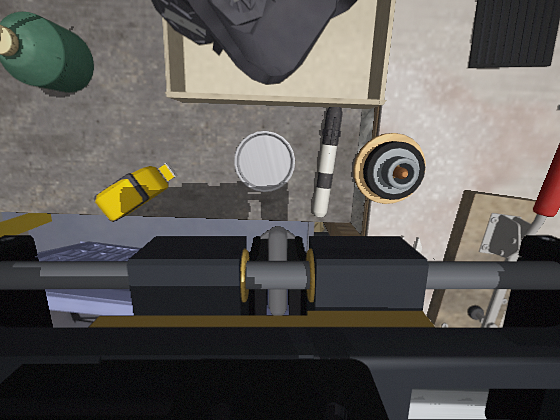

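Run:
```python
from h import *
d=pickle.load(open("c.pkl","rb"));c=d["wrist"]["color"]
crop(c,220,120,220,100,3.6,"pics/c1.png")
```

```text
(no output)
```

View pics/c1.png

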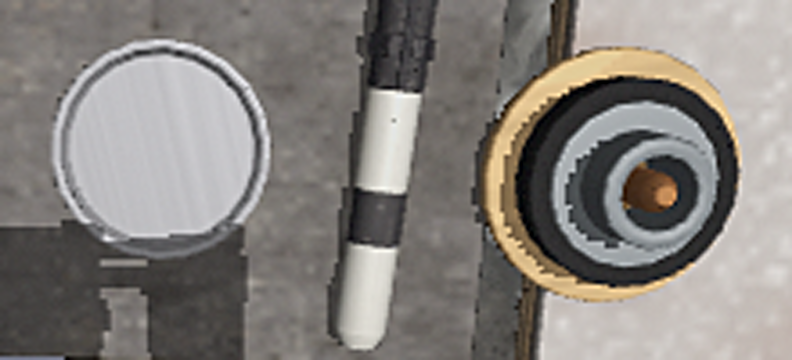

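Run:
```python
from h import *
d=pickle.load(open("c.pkl","rb"));c=d["wrist"];o=d["obs"]
np.set_printoptions(precision=4,suppress=True)
A=lambda x,y:(220+x/3.6,120+y/3.6)
print("dish",onz(c,A(161,149),.009,o),np.linalg.norm(onz(c,A(52,149),.009,o)-onz(c,A(270,149),.009,o)))
print("dowelbase",onz(c,A(613,174),.01,o),np.linalg.norm(onz(c,A(484,174),.01,o)-onz(c,A(742,174),.01,o)), "tip",onz(c,A(666,190),.052,o),"hubtop",onz(c,A(661,191),.048,o))
```

```text
dish [0.5067 0.2911 0.009 ] 0.07072894060817518
dowelbase [0.5037 0.1439 0.01  ] 0.08384405385423384 tip [0.5039 0.1441 0.052 ] hubtop [0.5031 0.1438 0.048 ]
```

Request:
carry_out([
  {"fingers": 1,"dx": 0.65,"dy": -0.25,"dz": 0,"rx": 0,"ry": 0,"rz": 0},
  {"fingers": 1,"dx": 0.6,"dy": -0.25,"dz": 0.3,"rx": 0,"ry": 0,"rz": 0},
  {"fingers": 1,"dx": 0,"dy": 0,"dz": 0.9,"rx": 0,"ry": 0,"rz": 0},
  {"fingers": 1,"dx": 0,"dy": 0,"dz": 0.9,"rx": 0,"ry": 0,"rz": 0},
  {"fingers": 1,"dx": 0,"dy": 0,"dz": 0.9,"rx": 0,"ry": 0,"rz": 0},
  {"fingers": 1,"dx": 0,"dy": 0,"dz": 0.9,"rx": 0,"ry": 0,"rz": 0},
  {"fingers": 1,"dx": 0,"dy": 0,"dz": 0.9,"rx": 0,"ry": 0,"rz": 0},
  {"fingers": 1,"dx": 0,"dy": 0,"dz": 0.5,"rx": 0,"ry": 0,"rz": 0},
  {"fingers": 1,"dx": 0,"dy": 0,"dz": 0,"rx": 0,"ry": 0,"rz": 0},
  {"fingers": 1,"dx": 0,"dy": 0,"dz": 0,"rx": 0,"ry": 0,"rz": 0},
])

```text
time_s: 9.9
tool_pos: [0.5086, 0.2912, 0.0435]
tool_rot: [-180.0, -0.1, 1.8]
force: [1.2, -0.1, 0.4]
grip_width: 0.01
```

```bash
python3 look.py d scene side wrist
python3 - <<'E'
from h import *
d=pickle.load(open("d.pkl","rb"))
crop(d["scene"]["color"],190,220,160,120,4,"pics/d1.png")
E
```

```text
9.9 [0.50858362 0.29123847 0.04354228] [-1.79956982e+02 -8.19794661e-02  1.77344631e+00] 0.010019240781149658 [ 1.20761104 -0.09593546  0.35573484]
```

View pics/d1.png

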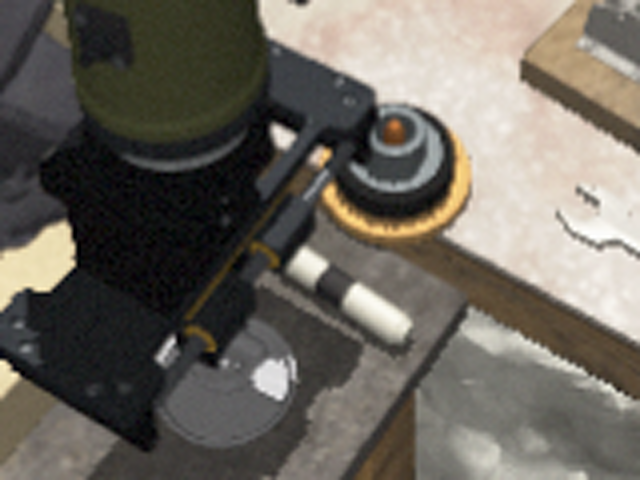

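Request:
carry_out([
  {"fingers": 1,"dx": 0,"dy": 0,"dz": 0.4,"rx": 0,"ry": 0,"rz": 0},
  {"fingers": 1,"dx": 0,"dy": 0,"dz": 0.2,"rx": 0,"ry": 0,"rz": 0},
  {"fingers": 1,"dx": 0,"dy": 0,"dz": 0,"rx": 0,"ry": 0,"rz": 0},
  {"fingers": 1,"dx": 0,"dy": 0,"dz": 0,"rx": 0,"ry": 0,"rz": 0},
])

```text
time_s: 10.55
tool_pos: [0.5078, 0.2907, 0.0244]
tool_rot: [180.0, 0.0, 1.7]
force: [-1.0, 0.4, 0.2]
grip_width: 0.0097
```

Request:
carry_out([
  {"fingers": 1,"dx": 0,"dy": 0,"dz": 0.05,"rx": 0,"ry": 0,"rz": 0},
  {"fingers": 1,"dx": 0,"dy": 0,"dz": 0,"rx": 0,"ry": 0,"rz": 0},
  {"fingers": 1,"dx": 0,"dy": 0,"dz": 0,"rx": 0,"ry": 0,"rz": 0},
])

```text
time_s: 10.92
tool_pos: [0.508, 0.2907, 0.0231]
tool_rot: [180.0, -0.0, 1.7]
force: [-0.4, 0.7, -0.6]
grip_width: 0.0094
```

Request:
carry_out([
  {"fingers": 0.4,"dx": 0,"dy": 0,"dz": 0,"rx": 0,"ry": 0,"rz": 0},
  {"fingers": 0.2,"dx": 0,"dy": 0,"dz": 0,"rx": 0,"ry": 0,"rz": 0},
  {"fingers": 0,"dx": 0,"dy": 0,"dz": 0,"rx": 0,"ry": 0,"rz": 0},
  {"fingers": 0,"dx": 0,"dy": 0,"dz": 0,"rx": 0,"ry": 0,"rz": 0},
  {"fingers": 0,"dx": 0,"dy": 0,"dz": 0,"rx": 0,"ry": 0,"rz": 0},
  {"fingers": 0,"dx": 0,"dy": 0,"dz": -0.6,"rx": 0,"ry": 0,"rz": 0},
  {"fingers": 0,"dx": 0,"dy": 0,"dz": -0.9,"rx": 0,"ry": 0,"rz": 0},
  {"fingers": -0.5,"dx": 0,"dy": 0,"dz": -1,"rx": 0,"ry": 0,"rz": 0},
  {"fingers": -1,"dx": 0,"dy": 0,"dz": -1,"rx": 0,"ry": 0,"rz": 0},
  {"fingers": -1,"dx": 0,"dy": 0,"dz": -1,"rx": 0,"ry": 0,"rz": 0},
  {"fingers": -1,"dx": 0,"dy": 0.5,"dz": -1,"rx": 0,"ry": 0,"rz": 0},
  {"fingers": -1,"dx": 0,"dy": 0.95,"dz": 0,"rx": 0,"ry": 0,"rz": 0},
])

```text
time_s: 12.42
tool_pos: [0.5104, 0.2496, 0.1924]
tool_rot: [-179.8, -0.4, 1.9]
force: [-0.2, -0.1, -0.4]
grip_width: 0.0839
```

```bash
python3 look.py e side scene wrist
python3 - <<'E'
from h import *
d=pickle.load(open("e.pkl","rb"))
a=d["side"]["color"][180:240,210:300];b=d["scene"]["color"][280:350,200:290]
a=cv2.resize(a,(400,270));b=cv2.resize(b,(360,270))
cv2.imwrite("pics/e1.png",np.hstack([a,b])[:,:,::-1])
E
```

```text
12.425 [0.51035998 0.24956864 0.19239586] [-179.83033095   -0.35525309    1.91968443] 0.08387518558165519 [-0.20607553 -0.09085331 -0.4362141 ]
```

View pics/e1.png

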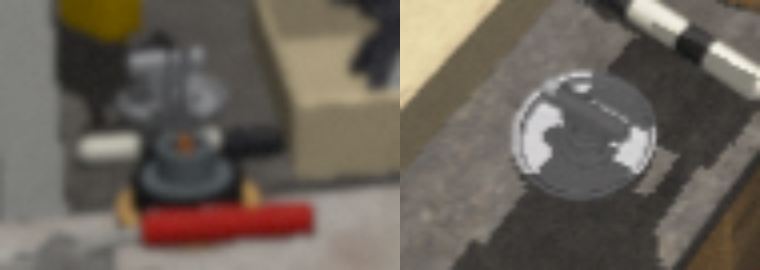

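Request:
carry_out([
  {"fingers": -1,"dx": 0.1,"dy": 0.95,"dz": 0,"rx": 0,"ry": 0,"rz": 0},
  {"fingers": -1,"dx": 0.1,"dy": 0.95,"dz": 0,"rx": 0,"ry": 0,"rz": 0},
  {"fingers": -1,"dx": 0.1,"dy": 0.95,"dz": 0,"rx": 0,"ry": 0,"rz": 0},
  {"fingers": -1,"dx": 0.1,"dy": 0.95,"dz": 0,"rx": 0,"ry": 0,"rz": 0},
  {"fingers": -1,"dx": 0.1,"dy": 0.95,"dz": 0,"rx": 0,"ry": 0,"rz": 0},
  {"fingers": -1,"dx": 0.1,"dy": 0.95,"dz": 0,"rx": 0,"ry": 0,"rz": 0},
  {"fingers": -1,"dx": 0.1,"dy": 0.95,"dz": 0,"rx": 0,"ry": 0,"rz": 0},
  {"fingers": -1,"dx": 0.1,"dy": 0.95,"dz": 0,"rx": 0,"ry": 0,"rz": 0},
  {"fingers": -1,"dx": 0.1,"dy": 0.95,"dz": 0,"rx": 0,"ry": 0,"rz": 0},
  {"fingers": -1,"dx": 0.1,"dy": 0.95,"dz": 0,"rx": 0,"ry": 0,"rz": 0},
  {"fingers": -1,"dx": 0.1,"dy": 0.95,"dz": 0,"rx": 0,"ry": 0,"rz": 0},
  {"fingers": -1,"dx": 0.1,"dy": 0.95,"dz": 0,"rx": 0,"ry": 0,"rz": 0},
])

```text
time_s: 14.08
tool_pos: [0.5562, -0.0928, 0.1884]
tool_rot: [-180.0, -0.0, 1.8]
force: [1.0, 0.8, -0.6]
grip_width: 0.0872
```

Request:
carry_out([
  {"fingers": -1,"dx": 0.1,"dy": 0.95,"dz": 0,"rx": 0,"ry": 0,"rz": 0},
  {"fingers": -1,"dx": 0.1,"dy": 0.7,"dz": 0,"rx": 0,"ry": 0,"rz": 0},
  {"fingers": -1,"dx": 0,"dy": 0,"dz": 0,"rx": 0,"ry": 0,"rz": 1},
  {"fingers": -1,"dx": 0,"dy": 0,"dz": 0,"rx": 0,"ry": 0,"rz": 1},
  {"fingers": -1,"dx": 0,"dy": 0,"dz": 0,"rx": 0,"ry": 0,"rz": 1},
  {"fingers": -1,"dx": 0,"dy": 0,"dz": 0,"rx": 0,"ry": 0,"rz": 0},
  {"fingers": -1,"dx": 0,"dy": 0,"dz": 0,"rx": 0,"ry": 0,"rz": 0},
])

```text
time_s: 14.95
tool_pos: [0.5633, -0.1422, 0.1881]
tool_rot: [-180.0, 0.0, -28.0]
force: [-0.3, 0.3, 0.3]
grip_width: 0.087
```

```bash
python3 look.py f wrist scene
```

```text
14.95 [ 0.56333543 -0.14216503  0.18809362] [-1.79984581e+02  5.34499473e-03 -2.80447842e+01] 0.08702219809644057 [-0.29254503  0.34861169  0.26397629]
```

View pics/f_wrist.png

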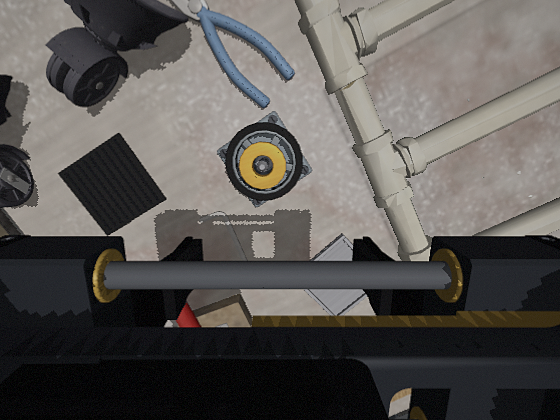

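View pics/f_scene.png

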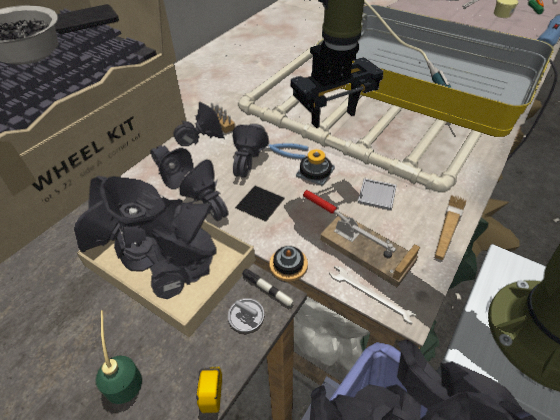

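```bash
cat >> h.py <<'E'
def delta(o,tx,ty,tz=None):
    y=np.radians(o["tool_rot"][2]);wx=tx-o["tool_pos"][0];wy=ty-o["tool_pos"][1]
    print("units dx %.2f dy %.2f"%((np.cos(y)*wx+np.sin(y)*wy)/.03,(np.sin(y)*wx-np.cos(y)*wy)/.03), "dz %.2f"%((o["tool_pos"][2]-tz)/.03) if tz is not None else "")
E
python3 - <<'E'
from h import *
d=pickle.load(open("f.pkl","rb"));c=d["wrist"];o=d["obs"]
print(onz(c,(263,166),.062,o)); crop(c["color"],210,100,110,110,5,"pics/f1.png")
delta(o,.6067,-.1468,.050)
E
```

```text
[ 0.60460522 -0.14733651  0.062     ]
units dx 1.35 dy -0.54 dz 4.60
```

View pics/f1.png

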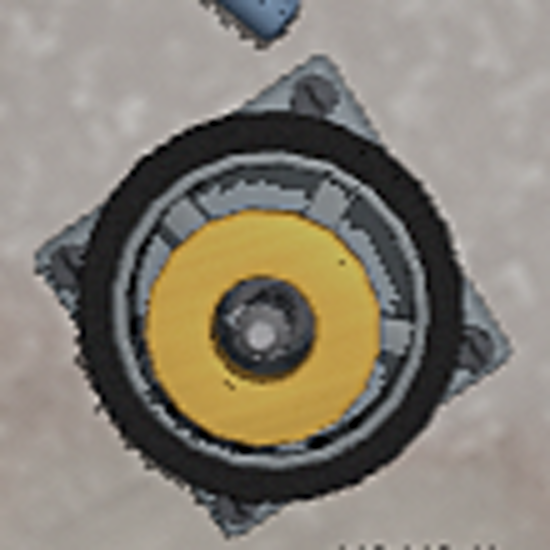

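Request:
carry_out([
  {"fingers": -1,"dx": 0.66,"dy": -0.26,"dz": 0,"rx": 0,"ry": 0,"rz": 0},
  {"fingers": -1,"dx": 0.66,"dy": -0.26,"dz": 0,"rx": 0,"ry": 0,"rz": 0},
  {"fingers": -1,"dx": 0,"dy": 0,"dz": 0.85,"rx": 0,"ry": 0,"rz": 0},
  {"fingers": -1,"dx": 0,"dy": 0,"dz": 0.85,"rx": 0,"ry": 0,"rz": 0},
  {"fingers": -0.6,"dx": 0,"dy": 0,"dz": 0.85,"rx": 0,"ry": 0,"rz": 0},
  {"fingers": -0.5,"dx": 0,"dy": 0,"dz": 0.85,"rx": 0,"ry": 0,"rz": 0},
  {"fingers": -0.5,"dx": 0,"dy": 0,"dz": 0.8,"rx": 0,"ry": 0,"rz": 0},
  {"fingers": -0.5,"dx": 0,"dy": 0,"dz": 0.3,"rx": 0,"ry": 0,"rz": 0},
  {"fingers": -0.5,"dx": 0,"dy": 0,"dz": 0,"rx": 0,"ry": 0,"rz": 0},
  {"fingers": -0.5,"dx": 0,"dy": 0,"dz": 0,"rx": 0,"ry": 0,"rz": 0},
])

```text
time_s: 16.3
tool_pos: [0.6063, -0.148, 0.0543]
tool_rot: [-180.0, -0.1, -28.3]
force: [-0.4, 0.1, -0.6]
grip_width: 0.0654
```

Request:
carry_out([
  {"fingers": -0.5,"dx": 0,"dy": 0,"dz": 0.13,"rx": 0,"ry": 0,"rz": 0},
  {"fingers": -0.5,"dx": 0,"dy": 0,"dz": 0,"rx": 0,"ry": 0,"rz": 0},
  {"fingers": 1,"dx": 0,"dy": 0,"dz": 0,"rx": 0,"ry": 0,"rz": 0},
  {"fingers": 1,"dx": 0,"dy": 0,"dz": 0,"rx": 0,"ry": 0,"rz": 0},
  {"fingers": 1,"dx": 0,"dy": 0,"dz": 0,"rx": 0,"ry": 0,"rz": 0},
  {"fingers": 1,"dx": 0,"dy": 0,"dz": 0,"rx": 0,"ry": 0,"rz": 0},
  {"fingers": 1,"dx": 0,"dy": 0,"dz": 0,"rx": 0,"ry": 0,"rz": 0},
])

```text
time_s: 17.18
tool_pos: [0.6055, -0.1478, 0.0492]
tool_rot: [-180.0, -0.0, -28.3]
force: [-0.0, -0.6, -0.1]
grip_width: 0.0455
```

Request:
carry_out([
  {"fingers": 1,"dx": 0,"dy": 0,"dz": -0.4,"rx": 0,"ry": 0,"rz": 0},
  {"fingers": 1,"dx": 0,"dy": 0,"dz": -0.8,"rx": 0,"ry": 0,"rz": 0},
  {"fingers": 1,"dx": 0,"dy": 0,"dz": -0.9,"rx": 0,"ry": 0,"rz": 0},
  {"fingers": 1,"dx": 0,"dy": 0,"dz": -0.9,"rx": 0,"ry": 0,"rz": 0},
  {"fingers": 1,"dx": -0.83,"dy": 0.43,"dz": -0.5,"rx": 0,"ry": 0,"rz": 0},
  {"fingers": 1,"dx": -0.83,"dy": 0.43,"dz": -0.5,"rx": 0,"ry": 0,"rz": 0},
  {"fingers": 1,"dx": -0.83,"dy": 0.43,"dz": -0.5,"rx": 0,"ry": 0,"rz": 0},
  {"fingers": 1,"dx": -0.83,"dy": 0.43,"dz": 0,"rx": 0,"ry": 0,"rz": 0},
  {"fingers": 1,"dx": -0.83,"dy": 0.43,"dz": 0,"rx": 0,"ry": 0,"rz": 0},
  {"fingers": 1,"dx": -0.83,"dy": 0.43,"dz": 0,"rx": 0,"ry": 0,"rz": 0},
  {"fingers": 1,"dx": -0.83,"dy": 0.43,"dz": 0,"rx": 0,"ry": 0,"rz": 0},
  {"fingers": 1,"dx": 0,"dy": 0,"dz": 0,"rx": 0,"ry": 0,"rz": 0},
])

```text
time_s: 18.68
tool_pos: [0.4078, -0.1452, 0.1849]
tool_rot: [179.9, -0.1, -28.3]
force: [0.1, -0.0, 0.5]
grip_width: 0.0454
```

```bash
python3 look.py g wrist side
```

```text
18.675 [ 0.40779199 -0.14516389  0.18494134] [ 1.79931101e+02 -6.73900194e-02 -2.83422076e+01] 0.045392182253949726 [ 0.10301202 -0.02211355  0.5485138 ]
```

View pics/g_wrist.png

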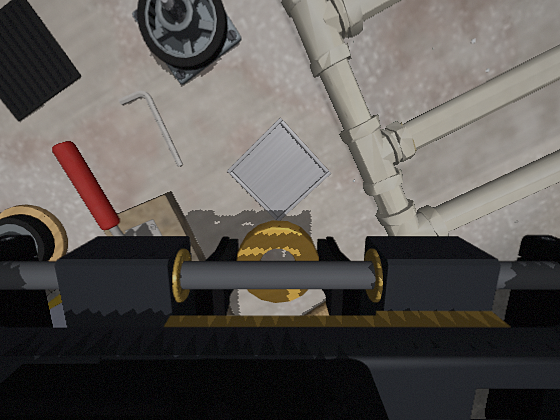

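View pics/g_side.png

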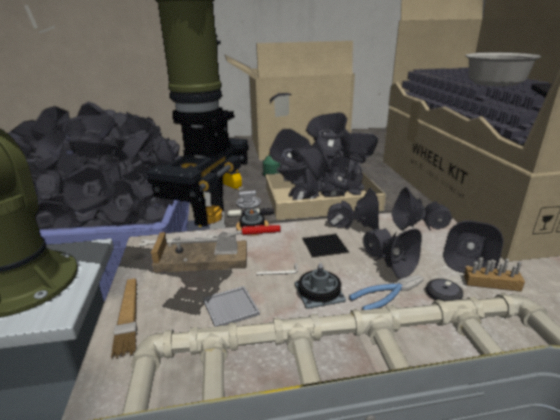

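Run:
```python
from h import *
d=pickle.load(open("g.pkl","rb"));c=d["wrist"];o=d["obs"]
P=[onz(c,q,.009,o) for q in [(281,118),(228,170.5),(330,172)]]
print(P,np.linalg.norm(P[1]-P[2]),(P[1]+P[2])/2)
m=(P[1]+P[2])/2
delta(o,m[0],m[1],.04)
```

```text
[array([ 0.48134999, -0.1882265 ,  0.009     ]), array([ 0.45982813, -0.10919104,  0.009     ]), array([ 0.40394916, -0.20941766,  0.009     ])] 0.11475118852677836 [ 0.43188864 -0.15930435  0.009     ]
units dx 0.93 dy 0.03 dz 4.83
```

Request:
carry_out([
  {"fingers": 1,"dx": 0.5,"dy": 0.02,"dz": 0.3,"rx": 0,"ry": 0,"rz": 0},
  {"fingers": 1,"dx": 0.42,"dy": 0,"dz": 0.8,"rx": 0,"ry": 0,"rz": 0},
  {"fingers": 1,"dx": 0,"dy": 0,"dz": 0.9,"rx": 0,"ry": 0,"rz": 0},
  {"fingers": 1,"dx": 0,"dy": 0,"dz": 0.9,"rx": 0,"ry": 0,"rz": 0},
  {"fingers": 1,"dx": 0,"dy": 0,"dz": 0.9,"rx": 0,"ry": 0,"rz": 0},
  {"fingers": 1,"dx": 0,"dy": 0,"dz": 0.9,"rx": 0,"ry": 0,"rz": 0},
  {"fingers": 1,"dx": 0,"dy": 0,"dz": 0.3,"rx": 0,"ry": 0,"rz": 0},
  {"fingers": 1,"dx": 0,"dy": 0,"dz": 0,"rx": 0,"ry": 0,"rz": 0},
  {"fingers": 1,"dx": 0,"dy": 0,"dz": 0,"rx": 0,"ry": 0,"rz": 0},
])

```text
time_s: 19.9
tool_pos: [0.4343, -0.1587, 0.0352]
tool_rot: [-180.0, -0.1, -28.3]
force: [0.2, -0.4, 0.1]
grip_width: 0.0457
```

Request:
carry_out([
  {"fingers": 1,"dx": -0.08,"dy": -0.03,"dz": 0.4,"rx": 0,"ry": 0,"rz": 0},
  {"fingers": 1,"dx": 0,"dy": 0,"dz": 0.3,"rx": 0,"ry": 0,"rz": 0},
  {"fingers": 1,"dx": 0,"dy": 0,"dz": 0.15,"rx": 0,"ry": 0,"rz": 0},
  {"fingers": 1,"dx": 0,"dy": 0,"dz": 0,"rx": 0,"ry": 0,"rz": 0},
  {"fingers": 1,"dx": 0,"dy": 0,"dz": 0,"rx": 0,"ry": 0,"rz": 0},
])

```text
time_s: 20.52
tool_pos: [0.4316, -0.1566, 0.0088]
tool_rot: [180.0, -0.0, -28.3]
force: [0.1, -0.3, 0.0]
grip_width: 0.0455
```

Request:
carry_out([
  {"fingers": 1,"dx": 0.04,"dy": 0.07,"dz": 0.06,"rx": 0,"ry": 0,"rz": 0},
  {"fingers": 1,"dx": 0,"dy": 0,"dz": 0,"rx": 0,"ry": 0,"rz": 0},
  {"fingers": -0.25,"dx": 0,"dy": 0,"dz": 0,"rx": 0,"ry": 0,"rz": 0},
  {"fingers": -0.25,"dx": 0,"dy": 0,"dz": 0,"rx": 0,"ry": 0,"rz": 0},
  {"fingers": -0.25,"dx": 0,"dy": 0,"dz": 0,"rx": 0,"ry": 0,"rz": 0},
])

```text
time_s: 21.15
tool_pos: [0.4316, -0.1589, 0.007]
tool_rot: [180.0, -0.0, -28.3]
force: [0.4, -0.2, -0.5]
grip_width: 0.0544
```

Request:
carry_out([
  {"fingers": -0.25,"dx": 0,"dy": 0,"dz": -0.4,"rx": 0,"ry": 0,"rz": 0},
  {"fingers": -0.5,"dx": 0,"dy": 0,"dz": -0.8,"rx": 0,"ry": 0,"rz": 0},
  {"fingers": -0.7,"dx": 0,"dy": 0,"dz": -0.9,"rx": 0,"ry": 0,"rz": 0},
  {"fingers": -1,"dx": 0,"dy": 0,"dz": -0.9,"rx": 0,"ry": 0,"rz": 0},
  {"fingers": -1,"dx": 0,"dy": 0,"dz": -0.9,"rx": 0,"ry": 0,"rz": 0},
  {"fingers": -1,"dx": 0,"dy": 0,"dz": -0.9,"rx": 0,"ry": 0,"rz": 0},
  {"fingers": -1,"dx": 0,"dy": 0,"dz": 0,"rx": 0,"ry": 0,"rz": 0},
])

```text
time_s: 22.02
tool_pos: [0.4333, -0.1595, 0.1536]
tool_rot: [-180.0, -0.3, -28.3]
force: [-0.1, -0.3, -0.6]
grip_width: 0.0866
```

```bash
python3 look.py i wrist scene side
python3 - <<'E'
from h import *
d=pickle.load(open("i.pkl","rb"))
a=d["side"]["color"][270:330,190:280];b=d["scene"]["color"][160:230,340:430]
a=cv2.resize(a,(400,270));b=cv2.resize(b,(360,270))
cv2.imwrite("pics/i1.png",np.hstack([a,b])[:,:,::-1])
o=d["obs"];delta(o,.6,-.14)
E
```

```text
22.025 [ 0.43327463 -0.15945981  0.15363325] [-179.99124908   -0.32329522  -28.25718386] 0.08657216733302313 [-0.10337657 -0.25023461 -0.58353214]
units dx 4.59 dy -3.20
```

View pics/i1.png

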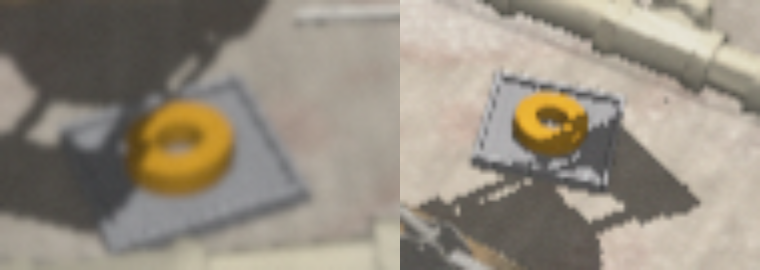

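Request:
carry_out([
  {"fingers": -1,"dx": 0.81,"dy": -0.515,"dz": 0,"rx": 0,"ry": 0,"rz": 0},
  {"fingers": -1,"dx": 0.81,"dy": -0.515,"dz": 0,"rx": 0,"ry": 0,"rz": 0},
  {"fingers": -1,"dx": 0.81,"dy": -0.515,"dz": 0,"rx": 0,"ry": 0,"rz": 0},
  {"fingers": -1,"dx": 0.81,"dy": -0.515,"dz": 0,"rx": 0,"ry": 0,"rz": 0},
  {"fingers": -1,"dx": 0.81,"dy": -0.515,"dz": 0,"rx": 0,"ry": 0,"rz": 0},
  {"fingers": -1,"dx": 0.81,"dy": -0.515,"dz": 0,"rx": 0,"ry": 0,"rz": 0},
  {"fingers": -1,"dx": 0,"dy": 0,"dz": 0,"rx": 0,"ry": 0,"rz": -0.95},
  {"fingers": -1,"dx": 0,"dy": 0,"dz": 0,"rx": 0,"ry": 0,"rz": -0.95},
  {"fingers": -1,"dx": 0,"dy": 0,"dz": 0,"rx": 0,"ry": 0,"rz": -0.95},
  {"fingers": -1,"dx": 0,"dy": 0,"dz": 0.8,"rx": 0,"ry": 0,"rz": 0},
  {"fingers": -1,"dx": 0,"dy": 0,"dz": 0.8,"rx": 0,"ry": 0,"rz": 0},
  {"fingers": -1,"dx": 0,"dy": 0,"dz": 0,"rx": 0,"ry": 0,"rz": 0},
])

```text
time_s: 23.68
tool_pos: [0.6012, -0.1458, 0.0993]
tool_rot: [-179.9, 0.4, 0.2]
force: [0.1, -0.5, 0.5]
grip_width: 0.0871
```

```bash
python3 look.py j wrist
python3 - <<'E'
from h import *
d=pickle.load(open("j.pkl","rb"))
delta(d["obs"],.606,-.147,.031)
E
```

```text
23.675 [ 0.6012338  -0.14582807  0.09934363] [-179.88456147    0.3741936     0.24846734] 0.08705984267806291 [ 0.05953727 -0.45804595  0.47871352]
units dx 0.16 dy 0.04 dz 2.28
```

View pics/j_wrist.png

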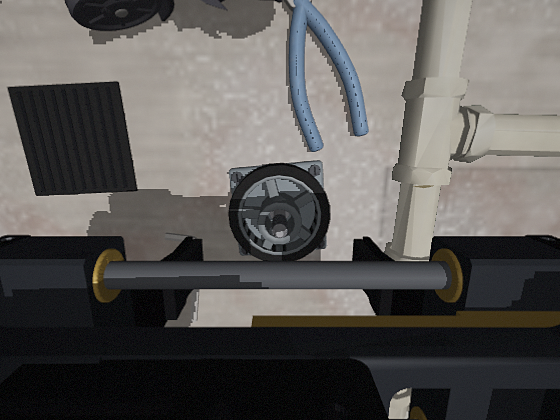

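Request:
carry_out([
  {"fingers": -1,"dx": 0.14,"dy": 0.03,"dz": 0.3,"rx": 0,"ry": 0,"rz": 0},
  {"fingers": -0.6,"dx": 0,"dy": 0,"dz": 0.8,"rx": 0,"ry": 0,"rz": 0},
  {"fingers": -0.5,"dx": 0,"dy": 0,"dz": 0.8,"rx": 0,"ry": 0,"rz": 0},
  {"fingers": -0.5,"dx": 0,"dy": 0,"dz": 0.2,"rx": 0,"ry": 0,"rz": 0},
  {"fingers": -0.5,"dx": 0,"dy": 0,"dz": 0,"rx": 0,"ry": 0,"rz": 0},
  {"fingers": -0.5,"dx": 0,"dy": 0,"dz": 0,"rx": 0,"ry": 0,"rz": 0},
])

```text
time_s: 24.48
tool_pos: [0.6091, -0.1474, 0.0412]
tool_rot: [180.0, -0.1, 0.2]
force: [0.2, -0.4, -0.0]
grip_width: 0.0655
```

Request:
carry_out([
  {"fingers": -0.5,"dx": -0.08,"dy": 0,"dz": 0.32,"rx": 0,"ry": 0,"rz": 0},
  {"fingers": -0.5,"dx": 0,"dy": 0,"dz": 0,"rx": 0,"ry": 0,"rz": 0},
  {"fingers": -0.5,"dx": 0,"dy": 0,"dz": 0,"rx": 0,"ry": 0,"rz": 0},
])

```text
time_s: 24.85
tool_pos: [0.6055, -0.1473, 0.0302]
tool_rot: [180.0, 0.0, 0.2]
force: [0.5, 0.2, 0.4]
grip_width: 0.0652
```

Request:
carry_out([
  {"fingers": 1,"dx": 0,"dy": 0,"dz": -0.03,"rx": 0,"ry": 0,"rz": 0},
  {"fingers": 1,"dx": 0,"dy": 0,"dz": 0,"rx": 0,"ry": 0,"rz": 0},
  {"fingers": 1,"dx": 0,"dy": 0,"dz": 0,"rx": 0,"ry": 0,"rz": 0},
  {"fingers": 1,"dx": 0,"dy": 0,"dz": 0,"rx": 0,"ry": 0,"rz": 0},
  {"fingers": 1,"dx": 0,"dy": 0,"dz": 0,"rx": 0,"ry": 0,"rz": 0},
  {"fingers": 1,"dx": 0,"dy": 0,"dz": 0,"rx": 0,"ry": 0,"rz": 0},
], force=30)

```text
time_s: 25.6
tool_pos: [0.6056, -0.1472, 0.0311]
tool_rot: [180.0, 0.0, 0.2]
force: [-0.2, -0.7, 0.8]
grip_width: 0.0323
```

Request:
carry_out([
  {"fingers": 1,"dx": 0,"dy": 0,"dz": -0.4,"rx": 0,"ry": 0,"rz": 0},
  {"fingers": 1,"dx": 0,"dy": 0,"dz": -0.8,"rx": 0,"ry": 0,"rz": 0},
  {"fingers": 1,"dx": 0,"dy": 0,"dz": -0.8,"rx": 0,"ry": 0,"rz": 0},
  {"fingers": 1,"dx": 0,"dy": 0,"dz": -0.8,"rx": 0,"ry": 0,"rz": 0},
  {"fingers": 1,"dx": 0,"dy": 0,"dz": -0.7,"rx": 0,"ry": 0,"rz": 0},
  {"fingers": 1,"dx": 0.3,"dy": -0.9,"dz": 0,"rx": 0,"ry": 0,"rz": 0},
  {"fingers": 1,"dx": 0.3,"dy": -0.95,"dz": 0,"rx": 0,"ry": 0,"rz": 0},
  {"fingers": 1,"dx": 0.3,"dy": -0.95,"dz": 0,"rx": 0,"ry": 0,"rz": 0},
  {"fingers": 1,"dx": 0.3,"dy": -0.95,"dz": 0,"rx": 0,"ry": 0,"rz": 0},
  {"fingers": 1,"dx": 0.3,"dy": -0.95,"dz": 0,"rx": 0,"ry": 0,"rz": 0},
  {"fingers": 1,"dx": 0.3,"dy": -0.95,"dz": 0,"rx": 0,"ry": 0,"rz": 0},
  {"fingers": 1,"dx": 0,"dy": 0,"dz": 0,"rx": 0,"ry": 0,"rz": 0},
])

```text
time_s: 27.1
tool_pos: [0.659, 0.0269, 0.1368]
tool_rot: [-179.9, -0.0, 0.5]
force: [0.6, -0.7, -0.9]
grip_width: 0.032
```

```bash
python3 look.py k wrist scene side
python3 - <<'E'
from h import *
d=pickle.load(open("k.pkl","rb"))
delta(d["obs"],.6627,.0246,.026)
a=d["side"]["color"][180:330,230:430];b=d["scene"]["color"][110:260,180:380]
cv2.imwrite("pics/k1.png",cv2.resize(np.hstack([a,b])[:,:,::-1],None,fx=2,fy=2))
E
```

```text
27.1 [0.65901861 0.02689329 0.13679459] [-1.79863249e+02 -3.11297179e-02  5.45045032e-01] 0.03202223695756396 [ 0.60141142 -0.6717438  -0.88497861]
units dx 0.12 dy 0.08 dz 3.69
```

View pics/k1.png

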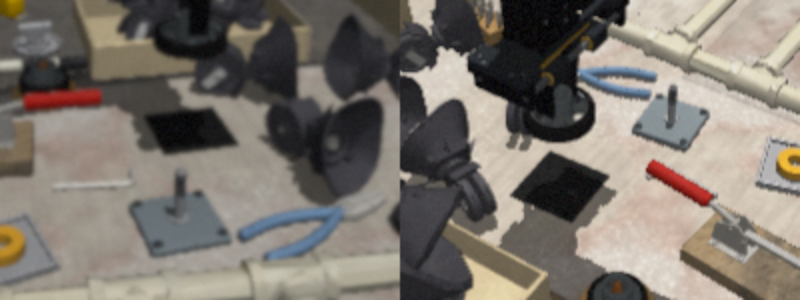

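View pics/k_wrist.png

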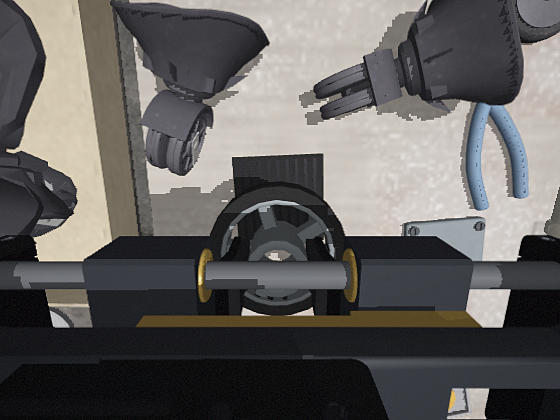

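Run:
```python
from h import *
d=pickle.load(open("k.pkl","rb"));c=d["wrist"];o=d["obs"]
for z in(0,.03,.06): print(onz(c,(170,172),z,o),onz(c,(205,145),z,o),onz(c,(315,110),z,o),onz(c,(135,230),z,o))
```

```text
[0.69018867 0.13480849 0.        ] [0.71683872 0.09866689 0.        ] [ 0.75026633 -0.00694796  0.        ] [0.62911255 0.17619822 0.        ]
[0.69406342 0.1240087  0.03      ] [0.7180244 0.0915139 0.03     ] [ 0.74807905 -0.00344407  0.03      ] [0.63915007 0.16122207 0.03      ]
[0.69793817 0.11320891 0.06      ] [0.71921007 0.08436091 0.06      ] [7.45891776e-01 5.98138441e-05 6.00000000e-02] [0.6491876  0.14624592 0.06      ]
```

Request:
carry_out([
  {"fingers": 1,"dx": 0.12,"dy": 0.08,"dz": 0,"rx": 0,"ry": 0,"rz": 0},
  {"fingers": 1,"dx": 0,"dy": 0,"dz": 0,"rx": 0,"ry": 0,"rz": -0.8},
  {"fingers": 1,"dx": 0,"dy": 0,"dz": 0,"rx": 0,"ry": 0,"rz": -0.8},
  {"fingers": 1,"dx": 0,"dy": 0,"dz": 0.6,"rx": 0,"ry": 0,"rz": 0},
  {"fingers": 1,"dx": 0,"dy": 0,"dz": 0.8,"rx": 0,"ry": 0,"rz": 0},
  {"fingers": 1,"dx": 0,"dy": 0,"dz": 0.8,"rx": 0,"ry": 0,"rz": 0},
  {"fingers": 1,"dx": 0,"dy": 0,"dz": 0.8,"rx": 0,"ry": 0,"rz": 0},
  {"fingers": 1,"dx": 0,"dy": 0,"dz": 0.3,"rx": 0,"ry": 0,"rz": 0},
  {"fingers": 1,"dx": 0,"dy": 0,"dz": 0,"rx": 0,"ry": 0,"rz": 0},
  {"fingers": 1,"dx": 0,"dy": 0,"dz": 0,"rx": 0,"ry": 0,"rz": 0},
])

```text
time_s: 28.5
tool_pos: [0.6633, 0.0202, 0.0381]
tool_rot: [180.0, -0.1, 16.2]
force: [-0.6, -0.8, -1.9]
grip_width: 0.0321
```

Request:
carry_out([
  {"fingers": 1,"dx": 0.02,"dy": -0.15,"dz": 0.1,"rx": 0,"ry": 0,"rz": 0},
  {"fingers": 1,"dx": 0,"dy": 0,"dz": 0.2,"rx": 0,"ry": 0,"rz": 0},
  {"fingers": 1,"dx": 0,"dy": 0,"dz": 0.1,"rx": 0,"ry": 0,"rz": 0},
  {"fingers": 1,"dx": 0,"dy": 0,"dz": 0,"rx": 0,"ry": 0,"rz": 0},
  {"fingers": 1,"dx": 0,"dy": 0,"dz": 0,"rx": 0,"ry": 0,"rz": 0},
])

```text
time_s: 29.12
tool_pos: [0.6619, 0.0245, 0.0251]
tool_rot: [180.0, 0.0, 16.2]
force: [-0.6, 0.5, -0.9]
grip_width: 0.0321
```

Request:
carry_out([
  {"fingers": 0,"dx": 0,"dy": 0,"dz": 0.02,"rx": 0,"ry": 0,"rz": 0},
  {"fingers": -0.5,"dx": 0,"dy": 0,"dz": 0,"rx": 0,"ry": 0,"rz": 0},
  {"fingers": -0.5,"dx": 0,"dy": 0,"dz": 0,"rx": 0,"ry": 0,"rz": 0},
  {"fingers": -0.5,"dx": 0,"dy": 0,"dz": 0,"rx": 0,"ry": 0,"rz": 0},
  {"fingers": -0.5,"dx": 0,"dy": 0,"dz": -0.4,"rx": 0,"ry": 0,"rz": 0},
  {"fingers": -1,"dx": 0,"dy": 0,"dz": -0.9,"rx": 0,"ry": 0,"rz": 0},
  {"fingers": -1,"dx": 0,"dy": 0,"dz": -0.9,"rx": 0,"ry": 0,"rz": 0},
  {"fingers": -1,"dx": 0,"dy": 0,"dz": -0.9,"rx": 0,"ry": 0,"rz": 0},
  {"fingers": -1,"dx": 0,"dy": 0,"dz": -0.9,"rx": 0,"ry": 0,"rz": 0},
  {"fingers": -1,"dx": -0.66,"dy": -0.88,"dz": 0,"rx": 0,"ry": 0,"rz": 0},
  {"fingers": -1,"dx": -0.66,"dy": -0.88,"dz": 0,"rx": 0,"ry": 0,"rz": 0},
  {"fingers": -1,"dx": -0.66,"dy": -0.88,"dz": 0,"rx": 0,"ry": 0,"rz": 0},
])

```text
time_s: 30.62
tool_pos: [0.5821, 0.0849, 0.1456]
tool_rot: [180.0, -0.1, 16.2]
force: [-0.3, -0.0, -0.4]
grip_width: 0.0873
```

Request:
carry_out([
  {"fingers": -1,"dx": -0.66,"dy": -0.88,"dz": 0,"rx": 0,"ry": 0,"rz": 0},
  {"fingers": -1,"dx": -0.9,"dy": -0.88,"dz": 0,"rx": 0,"ry": 0,"rz": 0},
  {"fingers": -1,"dx": -0.9,"dy": -0.88,"dz": 0,"rx": 0,"ry": 0,"rz": 0},
  {"fingers": -1,"dx": 0,"dy": 0,"dz": 0,"rx": 0,"ry": 0,"rz": 0},
  {"fingers": -1,"dx": 0,"dy": 0,"dz": 0,"rx": 0,"ry": 0,"rz": 0},
])

```text
time_s: 31.25
tool_pos: [0.4906, 0.139, 0.1454]
tool_rot: [179.9, -0.1, 16.2]
force: [-0.2, 0.1, 0.3]
grip_width: 0.0873
```

```bash
python3 look.py l wrist scene side
python3 - <<'E'
from h import *
d=pickle.load(open("l.pkl","rb"))
a=d["side"]["color"][180:330,230:430];b=d["scene"]["color"][110:260,180:380]
cv2.imwrite("pics/l1.png",cv2.resize(np.hstack([a,b])[:,:,::-1],None,fx=2,fy=2))
delta(d["obs"],.504,.144,.033)
E
```

```text
31.25 [0.49061897 0.13903283 0.14540704] [ 1.79931173e+02 -1.04512372e-01  1.62191652e+01] 0.08727590397577305 [-0.15207772  0.08762447  0.31192127]
units dx 0.47 dy -0.03 dz 3.75
```

View pics/l1.png

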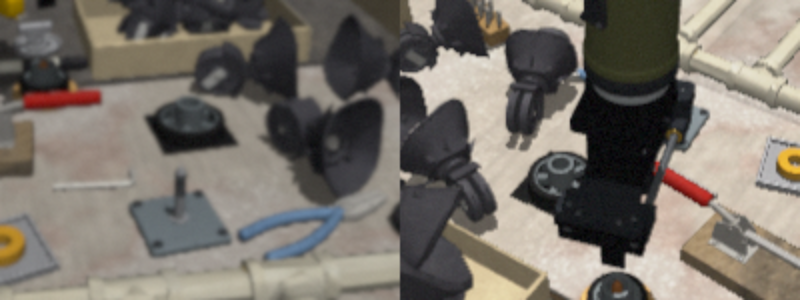

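View pics/l_wrist.png

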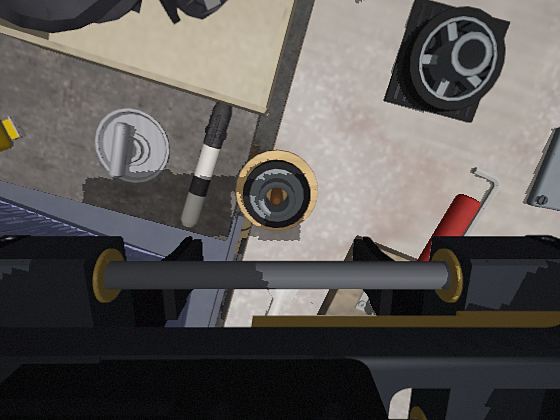

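Request:
carry_out([
  {"fingers": -1,"dx": 0.45,"dy": -0.03,"dz": 0.3,"rx": 0,"ry": 0,"rz": 0},
  {"fingers": -1,"dx": 0,"dy": 0,"dz": 0.8,"rx": 0,"ry": 0,"rz": 0},
  {"fingers": -1,"dx": 0,"dy": 0,"dz": 0.8,"rx": 0,"ry": 0,"rz": 0},
  {"fingers": -0.6,"dx": 0,"dy": 0,"dz": 0.8,"rx": 0,"ry": 0,"rz": 0},
  {"fingers": -0.5,"dx": 0,"dy": 0,"dz": 0.7,"rx": 0,"ry": 0,"rz": 0},
  {"fingers": -0.5,"dx": 0,"dy": 0,"dz": 0,"rx": 0,"ry": 0,"rz": 0},
  {"fingers": -0.5,"dx": 0,"dy": 0,"dz": 0,"rx": 0,"ry": 0,"rz": 0},
])

```text
time_s: 32.28
tool_pos: [0.5032, 0.1441, 0.0431]
tool_rot: [-180.0, -0.0, 16.2]
force: [-0.1, 0.4, -0.1]
grip_width: 0.0661
```

```bash
python3 look.py m
python3 - <<'E'
from h import *
d=pickle.load(open("m.pkl","rb"))
delta(d["obs"],.504,.144,.031)
E
```

```text
32.275 [0.50319158 0.14412829 0.04312387] [-1.79983165e+02 -4.42499012e-02  1.62015729e+01] 0.06608846397363072 [-0.14197582  0.43493293 -0.07928309]
units dx 0.02 dy 0.01 dz 0.40
```

View pics/m_wrist.png

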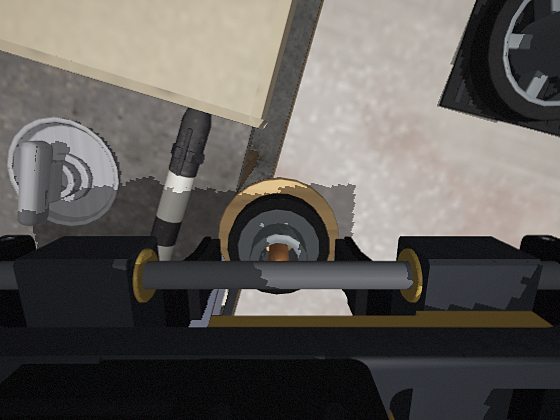

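Well centred; lower and grip.

Request:
carry_out([
  {"fingers": -0.5,"dx": 0.02,"dy": 0,"dz": 0.4,"rx": 0,"ry": 0,"rz": 0},
  {"fingers": -0.5,"dx": 0,"dy": 0,"dz": 0,"rx": 0,"ry": 0,"rz": 0},
  {"fingers": 1,"dx": 0,"dy": 0,"dz": 0,"rx": 0,"ry": 0,"rz": 0},
  {"fingers": 1,"dx": 0,"dy": 0,"dz": 0,"rx": 0,"ry": 0,"rz": 0},
  {"fingers": 1,"dx": 0,"dy": 0,"dz": 0,"rx": 0,"ry": 0,"rz": 0},
  {"fingers": 1,"dx": 0,"dy": 0,"dz": 0,"rx": 0,"ry": 0,"rz": 0},
  {"fingers": 1,"dx": 0,"dy": 0,"dz": 0,"rx": 0,"ry": 0,"rz": 0},
  {"fingers": 1,"dx": 0,"dy": 0,"dz": 0,"rx": 0,"ry": 0,"rz": 0},
])

```text
time_s: 33.33
tool_pos: [0.5031, 0.1443, 0.0306]
tool_rot: [180.0, -0.0, 16.2]
force: [0.1, -1.1, 0.7]
grip_width: 0.0324
```

Request:
carry_out([
  {"fingers": 1,"dx": 0,"dy": 0,"dz": -0.4,"rx": 0,"ry": 0,"rz": 0},
  {"fingers": 1,"dx": 0,"dy": 0,"dz": -0.8,"rx": 0,"ry": 0,"rz": 0},
  {"fingers": 1,"dx": 0,"dy": 0,"dz": -0.9,"rx": 0,"ry": 0,"rz": 0},
  {"fingers": 1,"dx": 0,"dy": 0,"dz": -0.9,"rx": 0,"ry": 0,"rz": 0},
  {"fingers": 1,"dx": 0,"dy": 0,"dz": -0.9,"rx": 0,"ry": 0,"rz": 0},
  {"fingers": 1,"dx": 0,"dy": 0.5,"dz": -0.2,"rx": 0,"ry": 0,"rz": 0},
  {"fingers": 1,"dx": 0,"dy": 0.9,"dz": 0,"rx": 0,"ry": 0,"rz": 0},
  {"fingers": 1,"dx": 0,"dy": 0.9,"dz": 0,"rx": 0,"ry": 0,"rz": 0},
  {"fingers": 1,"dx": 0,"dy": 0.9,"dz": 0,"rx": 0,"ry": 0,"rz": 0},
  {"fingers": 1,"dx": 0,"dy": 0.9,"dz": 0,"rx": 0,"ry": 0,"rz": 0},
  {"fingers": 1,"dx": 0,"dy": 0.9,"dz": 0,"rx": 0,"ry": 0,"rz": 0},
  {"fingers": 1,"dx": 0,"dy": 0.9,"dz": 0,"rx": 0,"ry": 0,"rz": 0},
])

```text
time_s: 34.83
tool_pos: [0.5519, -0.028, 0.1525]
tool_rot: [-180.0, 0.1, 16.2]
force: [0.0, 0.8, -2.2]
grip_width: 0.0325
```

Request:
carry_out([
  {"fingers": 1,"dx": 0,"dy": 0.9,"dz": 0,"rx": 0,"ry": 0,"rz": 0},
  {"fingers": 1,"dx": 0,"dy": 0.9,"dz": 0,"rx": 0,"ry": 0,"rz": 0},
  {"fingers": 1,"dx": 0,"dy": 0.9,"dz": 0,"rx": 0,"ry": 0,"rz": 0},
  {"fingers": 1,"dx": 0,"dy": 0.9,"dz": 0,"rx": 0,"ry": 0,"rz": 0},
  {"fingers": 1,"dx": 0,"dy": 0,"dz": 0,"rx": 0,"ry": 0,"rz": 0},
  {"fingers": 1,"dx": 0,"dy": 0,"dz": 0,"rx": 0,"ry": 0,"rz": 0},
])

```text
time_s: 35.58
tool_pos: [0.5823, -0.1289, 0.1531]
tool_rot: [-179.9, 0.0, 16.2]
force: [-0.3, 0.8, -1.0]
grip_width: 0.0329
```

```bash
python3 look.py n wrist
python3 - <<'E'
from h import *
d=pickle.load(open("n.pkl","rb"))
delta(d["obs"],.606,-.147,.1)
E
```

```text
35.575 [ 0.58234226 -0.12889238  0.15309603] [-1.79931304e+02  3.16149732e-02  1.62465773e+01] 0.03290388930461085 [-0.25952934  0.8403144  -0.98270803]
units dx 0.59 dy 0.80 dz 1.77
```

View pics/n_wrist.png

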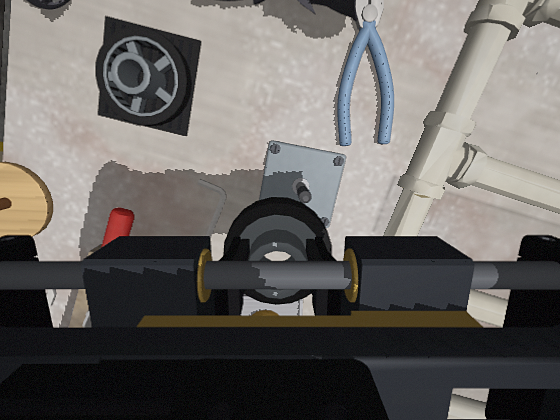

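Run:
```python
from h import *
d=pickle.load(open("n.pkl","rb"))
crop(d["wrist"]["color"],250,130,110,80,6,"pics/n1.png")
```

```text
(no output)
```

View pics/n1.png

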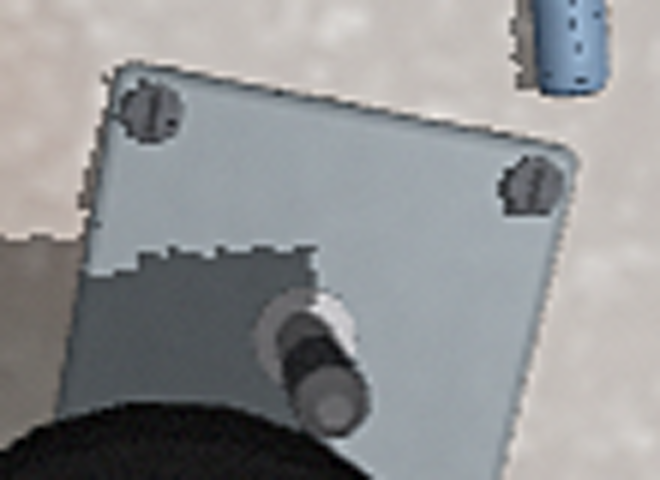

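Run:
```python
from h import *
d=pickle.load(open("n.pkl","rb"));c=d["wrist"];o=d["obs"]
A=lambda x,y:(250+x/6,130+y/6)
print(onz(c,A(334,407),.070,o),onz(c,A(303,330),.010,o))
```

```text
[ 0.60579807 -0.14643793  0.07      ] [ 0.60639729 -0.14640471  0.01      ]
```

Request:
carry_out([
  {"fingers": 1,"dx": 0.59,"dy": 0.79,"dz": 0,"rx": 0,"ry": 0,"rz": 0},
  {"fingers": 1,"dx": 0,"dy": 0,"dz": 0.6,"rx": 0,"ry": 0,"rz": 0},
  {"fingers": 1,"dx": 0,"dy": 0,"dz": 0.9,"rx": 0,"ry": 0,"rz": 0},
  {"fingers": 1,"dx": 0,"dy": 0,"dz": 0,"rx": 0,"ry": 0,"rz": 0},
  {"fingers": 1,"dx": 0,"dy": 0,"dz": 0,"rx": 0,"ry": 0,"rz": 0},
  {"fingers": 1,"dx": 0,"dy": 0,"dz": 0,"rx": 0,"ry": 0,"rz": 0},
])

```text
time_s: 36.38
tool_pos: [0.607, -0.147, 0.1099]
tool_rot: [179.9, -0.1, 16.3]
force: [-0.1, -0.2, -1.4]
grip_width: 0.0324
```

```bash
python3 look.py p wrist side scene
python3 - <<'E'
from h import *
d=pickle.load(open("p.pkl","rb"))
delta(d["obs"],.606,-.1466,.0315)
a=d["side"]["color"][200:320,260:400];b=d["scene"]["color"][100:220,240:380]
cv2.imwrite("pics/p1.png",cv2.resize(np.hstack([a,b])[:,:,::-1],None,fx=2.8,fy=2.8))
E
```

```text
36.375 [ 0.60698073 -0.1469673   0.10986001] [ 1.79935173e+02 -9.76762992e-02  1.62593261e+01] 0.03240923005877372 [-0.13315739 -0.16668308 -1.35500489]
units dx -0.03 dy -0.02 dz 2.61
```

View pics/p1.png

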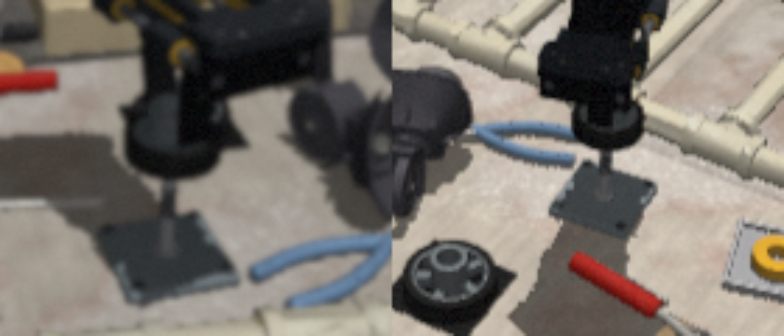

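Aligned in both views. Descend gently.

Request:
carry_out([
  {"fingers": 1,"dx": -0.03,"dy": -0.02,"dz": 0.4,"rx": 0,"ry": 0,"rz": 0},
  {"fingers": 1,"dx": 0,"dy": 0,"dz": 0.4,"rx": 0,"ry": 0,"rz": 0},
  {"fingers": 1,"dx": 0,"dy": 0,"dz": 0.4,"rx": 0,"ry": 0,"rz": 0},
  {"fingers": 1,"dx": 0,"dy": 0,"dz": 0,"rx": 0,"ry": 0,"rz": 0},
])

```text
time_s: 37.02
tool_pos: [0.604, -0.1466, 0.0706]
tool_rot: [-179.9, 0.2, 16.2]
force: [-0.5, 0.1, 0.1]
grip_width: 0.0326
```

Request:
carry_out([
  {"fingers": 1,"dx": 0,"dy": 0,"dz": 0.5,"rx": 0,"ry": 0,"rz": 0},
  {"fingers": 1,"dx": 0,"dy": 0,"dz": 0.5,"rx": 0,"ry": 0,"rz": 0},
  {"fingers": 1,"dx": 0,"dy": 0,"dz": 0.2,"rx": 0,"ry": 0,"rz": 0},
  {"fingers": 1,"dx": 0,"dy": 0,"dz": 0,"rx": 0,"ry": 0,"rz": 0},
  {"fingers": 1,"dx": 0,"dy": 0,"dz": 0,"rx": 0,"ry": 0,"rz": 0},
])

```text
time_s: 37.65
tool_pos: [0.6056, -0.1469, 0.037]
tool_rot: [180.0, -0.0, 16.2]
force: [0.3, -0.1, -0.8]
grip_width: 0.0324
```

Request:
carry_out([
  {"fingers": 1,"dx": 0,"dy": 0,"dz": 0.17,"rx": 0,"ry": 0,"rz": 0},
  {"fingers": 1,"dx": 0,"dy": 0,"dz": 0,"rx": 0,"ry": 0,"rz": 0},
  {"fingers": 1,"dx": 0,"dy": 0,"dz": 0,"rx": 0,"ry": 0,"rz": 0},
])

```text
time_s: 38.02
tool_pos: [0.6053, -0.1469, 0.0315]
tool_rot: [180.0, -0.0, 16.2]
force: [-0.1, -0.3, -0.5]
grip_width: 0.0322
```

Request:
carry_out([
  {"fingers": 0,"dx": 0,"dy": 0,"dz": 0,"rx": 0,"ry": 0,"rz": 0},
  {"fingers": -0.5,"dx": 0,"dy": 0,"dz": 0,"rx": 0,"ry": 0,"rz": 0},
  {"fingers": -0.5,"dx": 0,"dy": 0,"dz": 0,"rx": 0,"ry": 0,"rz": 0},
  {"fingers": -0.5,"dx": 0,"dy": 0,"dz": 0,"rx": 0,"ry": 0,"rz": 0},
  {"fingers": -0.5,"dx": 0,"dy": 0,"dz": -0.4,"rx": 0,"ry": 0,"rz": 0},
  {"fingers": -1,"dx": 0,"dy": 0,"dz": -0.9,"rx": 0,"ry": 0,"rz": 0},
  {"fingers": -1,"dx": 0,"dy": 0,"dz": -0.9,"rx": 0,"ry": 0,"rz": 0},
  {"fingers": -1,"dx": 0,"dy": 0,"dz": -0.9,"rx": 0,"ry": 0,"rz": 0},
  {"fingers": -1,"dx": 0,"dy": 0,"dz": -0.6,"rx": 0,"ry": 0,"rz": 0},
  {"fingers": -1,"dx": 0.4,"dy": -0.8,"dz": 0,"rx": 0,"ry": 0,"rz": 0},
  {"fingers": -1,"dx": 0.4,"dy": -0.82,"dz": 0,"rx": 0,"ry": 0,"rz": 0},
  {"fingers": -1,"dx": 0.4,"dy": -0.82,"dz": 0,"rx": 0,"ry": 0,"rz": 0},
])

```text
time_s: 39.52
tool_pos: [0.6193, -0.0658, 0.1427]
tool_rot: [180.0, 0.0, 16.2]
force: [0.7, 0.2, -0.4]
grip_width: 0.0873
```

Request:
carry_out([
  {"fingers": -1,"dx": 0.4,"dy": -0.82,"dz": 0,"rx": 0,"ry": 0,"rz": 0},
  {"fingers": -1,"dx": 0.4,"dy": -0.82,"dz": 0,"rx": 0,"ry": 0,"rz": 0},
  {"fingers": -1,"dx": 0.4,"dy": -0.82,"dz": 0,"rx": 0,"ry": 0,"rz": 0},
  {"fingers": -1,"dx": 0,"dy": 0,"dz": 0,"rx": 0,"ry": 0,"rz": 0},
  {"fingers": -1,"dx": 0,"dy": 0,"dz": 0,"rx": 0,"ry": 0,"rz": 0},
])

```text
time_s: 40.15
tool_pos: [0.6332, 0.013, 0.1424]
tool_rot: [179.9, 0.0, 16.2]
force: [-0.2, -0.4, 0.0]
grip_width: 0.0869
```

```bash
python3 look.py q wrist side scene
python3 - <<'E'
from h import *
d=pickle.load(open("q.pkl","rb"))
delta(d["obs"],.662,.0245,.035)
a=d["side"]["color"][200:320,260:400];b=d["scene"]["color"][100:220,240:380]
cv2.imwrite("pics/q1.png",cv2.resize(np.hstack([a,b])[:,:,::-1],None,fx=2.8,fy=2.8))
E
```

```text
40.15 [0.63316746 0.01300116 0.14240094] [1.79937031e+02 3.98954299e-02 1.61862064e+01] 0.08694225167312884 [-0.24251612 -0.42001725  0.03609673]
units dx 1.03 dy -0.10 dz 3.58
```

View pics/q1.png

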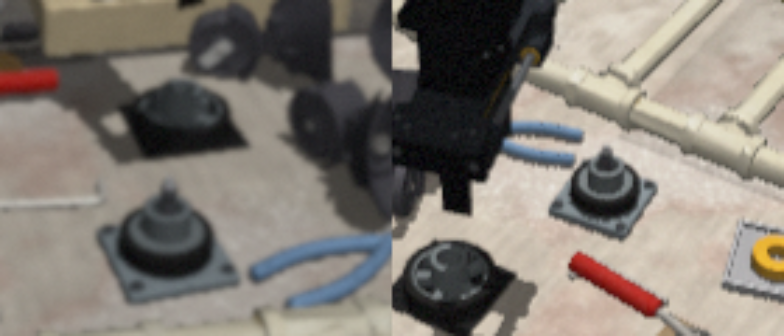

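View pics/q_wrist.png

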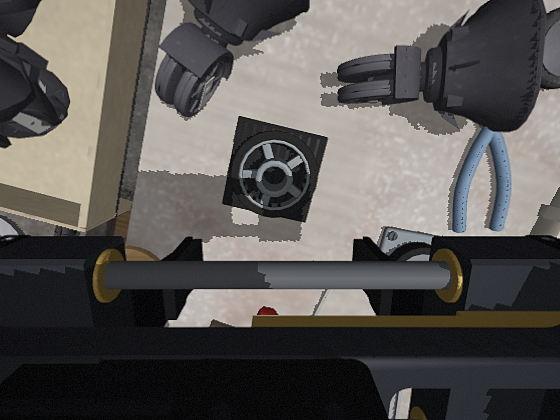

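Run:
```python
from h import *
d=pickle.load(open("q.pkl","rb"));c=d["wrist"]
crop(c["color"],215,110,120,120,5,"pics/q2.png")
print(onz(c,(275,179),.041,d["obs"]))
```

```text
[0.66198444 0.0234996  0.041     ]
```

View pics/q2.png

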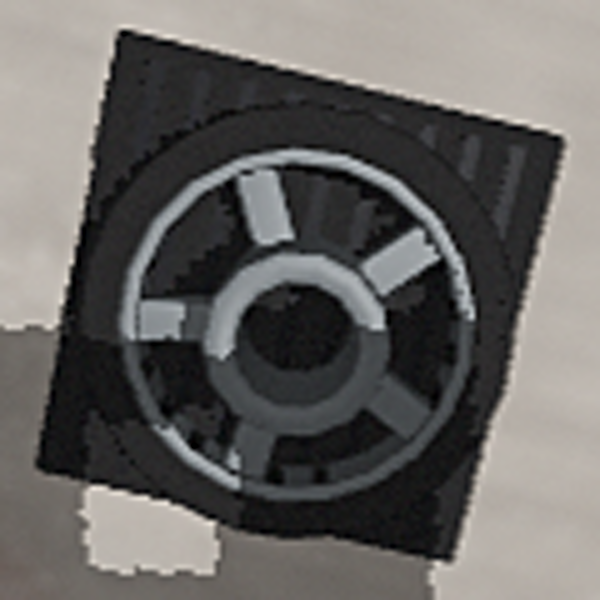

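Request:
carry_out([
  {"fingers": -1,"dx": 0.5,"dy": -0.04,"dz": 0,"rx": 0,"ry": 0,"rz": 0},
  {"fingers": -1,"dx": 0.5,"dy": -0.04,"dz": 0.3,"rx": 0,"ry": 0,"rz": 0},
  {"fingers": -1,"dx": 0,"dy": 0,"dz": 0.8,"rx": 0,"ry": 0,"rz": 0},
  {"fingers": -1,"dx": 0,"dy": 0,"dz": 0.8,"rx": 0,"ry": 0,"rz": 0},
  {"fingers": -0.6,"dx": 0,"dy": 0,"dz": 0.8,"rx": 0,"ry": 0,"rz": 0},
  {"fingers": -0.5,"dx": 0,"dy": 0,"dz": 0.7,"rx": 0,"ry": 0,"rz": 0},
  {"fingers": -0.5,"dx": 0,"dy": 0,"dz": 0,"rx": 0,"ry": 0,"rz": 0},
  {"fingers": -0.5,"dx": 0,"dy": 0,"dz": 0,"rx": 0,"ry": 0,"rz": 0},
])

```text
time_s: 41.3
tool_pos: [0.662, 0.0252, 0.0411]
tool_rot: [180.0, -0.1, 16.2]
force: [0.2, 0.3, 1.1]
grip_width: 0.0665
```

Request:
carry_out([
  {"fingers": -0.5,"dx": 0,"dy": 0.03,"dz": 0.35,"rx": 0,"ry": 0,"rz": 0},
  {"fingers": -0.5,"dx": 0,"dy": 0,"dz": 0.19,"rx": 0,"ry": 0,"rz": 0},
  {"fingers": -0.5,"dx": 0,"dy": 0,"dz": 0,"rx": 0,"ry": 0,"rz": 0},
  {"fingers": -0.5,"dx": 0,"dy": 0,"dz": 0,"rx": 0,"ry": 0,"rz": 0},
])

```text
time_s: 41.8
tool_pos: [0.6618, 0.0243, 0.0244]
tool_rot: [180.0, -0.0, 16.2]
force: [0.3, 0.6, -0.4]
grip_width: 0.0654
```

Request:
carry_out([
  {"fingers": 1,"dx": 0,"dy": 0,"dz": 0,"rx": 0,"ry": 0,"rz": 0},
  {"fingers": 1,"dx": 0,"dy": 0,"dz": 0,"rx": 0,"ry": 0,"rz": 0},
  {"fingers": 1,"dx": 0,"dy": 0,"dz": 0,"rx": 0,"ry": 0,"rz": 0},
  {"fingers": 1,"dx": 0,"dy": 0,"dz": 0,"rx": 0,"ry": 0,"rz": 0},
  {"fingers": 1,"dx": 0,"dy": 0,"dz": 0,"rx": 0,"ry": 0,"rz": 0},
  {"fingers": 1,"dx": 0,"dy": 0,"dz": 0,"rx": 0,"ry": 0,"rz": 0},
])

```text
time_s: 42.55
tool_pos: [0.6617, 0.0242, 0.0242]
tool_rot: [180.0, -0.0, 16.2]
force: [-0.1, 0.6, -0.6]
grip_width: 0.0325
```

Request:
carry_out([
  {"fingers": 1,"dx": 0,"dy": 0,"dz": -0.4,"rx": 0,"ry": 0,"rz": 0},
  {"fingers": 1,"dx": 0,"dy": 0,"dz": -0.8,"rx": 0,"ry": 0,"rz": 0},
  {"fingers": 1,"dx": 0,"dy": 0,"dz": -0.9,"rx": 0,"ry": 0,"rz": 0},
  {"fingers": 1,"dx": 0,"dy": 0,"dz": -0.9,"rx": 0,"ry": 0,"rz": 0},
  {"fingers": 1,"dx": 0,"dy": 0,"dz": -0.9,"rx": 0,"ry": 0,"rz": 0},
  {"fingers": 1,"dx": -0.65,"dy": -0.88,"dz": 0,"rx": 0,"ry": 0,"rz": 0},
  {"fingers": 1,"dx": -0.65,"dy": -0.88,"dz": 0,"rx": 0,"ry": 0,"rz": 0},
  {"fingers": 1,"dx": -0.65,"dy": -0.88,"dz": 0,"rx": 0,"ry": 0,"rz": 0},
  {"fingers": 1,"dx": -0.65,"dy": -0.88,"dz": 0,"rx": 0,"ry": 0,"rz": 0},
  {"fingers": 1,"dx": -0.65,"dy": -0.88,"dz": 0,"rx": 0,"ry": 0,"rz": 0},
  {"fingers": 1,"dx": -0.65,"dy": -0.88,"dz": 0,"rx": 0,"ry": 0,"rz": 0},
  {"fingers": 1,"dx": 0,"dy": 0,"dz": 0,"rx": 0,"ry": 0,"rz": 0},
])

```text
time_s: 44.05
tool_pos: [0.5031, 0.1459, 0.142]
tool_rot: [180.0, -0.0, 16.5]
force: [0.5, -0.5, -1.9]
grip_width: 0.032
```

Request:
carry_out([
  {"fingers": 1,"dx": 0,"dy": 0,"dz": 0.5,"rx": 0,"ry": 0,"rz": 0},
  {"fingers": 1,"dx": 0,"dy": 0,"dz": 0.5,"rx": 0,"ry": 0,"rz": 0},
  {"fingers": 1,"dx": 0,"dy": 0,"dz": 0,"rx": 0,"ry": 0,"rz": 0},
  {"fingers": 1,"dx": 0,"dy": 0,"dz": 0,"rx": 0,"ry": 0,"rz": 0},
])

```text
time_s: 44.55
tool_pos: [0.5051, 0.1434, 0.1108]
tool_rot: [-180.0, 0.0, 16.2]
force: [-0.1, 0.3, -0.5]
grip_width: 0.0322
```

```bash
python3 look.py r side scene wrist
python3 - <<'E'
from h import *
d=pickle.load(open("r.pkl","rb"))
delta(d["obs"],.504,.144,.07)
a=d["side"]["color"][130:250,180:320];b=d["scene"]["color"][190:310,220:360]
cv2.imwrite("pics/r1.png",cv2.resize(np.hstack([a,b])[:,:,::-1],None,fx=2.8,fy=2.8))
E
```

```text
44.55 [0.50514158 0.14344767 0.11083728] [-1.79969964e+02  3.99782102e-02  1.62111767e+01] 0.03223512672464614 [-0.12583543  0.32189882 -0.4547793 ]
units dx -0.03 dy -0.03 dz 1.36
```

View pics/r1.png

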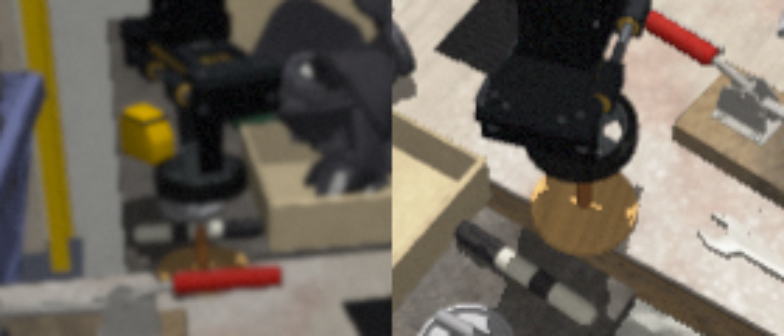

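View pics/r_wrist.png

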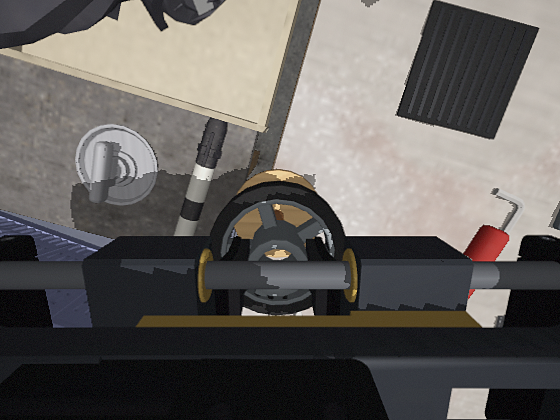

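Request:
carry_out([
  {"fingers": 1,"dx": -0.03,"dy": -0.02,"dz": 0.5,"rx": 0,"ry": 0,"rz": 0},
  {"fingers": 1,"dx": 0,"dy": 0,"dz": 0.5,"rx": 0,"ry": 0,"rz": 0},
  {"fingers": 1,"dx": 0,"dy": 0,"dz": 0.5,"rx": 0,"ry": 0,"rz": 0},
  {"fingers": 1,"dx": 0,"dy": 0,"dz": 0,"rx": 0,"ry": 0,"rz": 0},
  {"fingers": 1,"dx": 0,"dy": 0,"dz": 0,"rx": 0,"ry": 0,"rz": 0},
])

```text
time_s: 45.32
tool_pos: [0.5041, 0.1441, 0.0662]
tool_rot: [-180.0, -0.0, 16.2]
force: [0.8, 0.6, -1.6]
grip_width: 0.0318
```

Request:
carry_out([
  {"fingers": 1,"dx": 0,"dy": 0,"dz": 0.5,"rx": 0,"ry": 0,"rz": 0},
  {"fingers": 1,"dx": 0,"dy": 0,"dz": 0.4,"rx": 0,"ry": 0,"rz": 0},
  {"fingers": 1,"dx": 0,"dy": 0,"dz": 0.2,"rx": 0,"ry": 0,"rz": 0},
  {"fingers": 1,"dx": 0,"dy": 0,"dz": 0,"rx": 0,"ry": 0,"rz": 0},
  {"fingers": 1,"dx": 0,"dy": 0,"dz": 0,"rx": 0,"ry": 0,"rz": 0},
  {"fingers": 1,"dx": 0,"dy": 0,"dz": 0,"rx": 0,"ry": 0,"rz": 0},
])

```text
time_s: 46.08
tool_pos: [0.5044, 0.144, 0.0336]
tool_rot: [180.0, -0.0, 16.2]
force: [-0.3, 0.1, -1.5]
grip_width: 0.0322
```

Request:
carry_out([
  {"fingers": 1,"dx": 0,"dy": 0,"dz": 0.06,"rx": 0,"ry": 0,"rz": 0},
  {"fingers": 1,"dx": 0,"dy": 0,"dz": 0,"rx": 0,"ry": 0,"rz": 0},
  {"fingers": 0,"dx": 0,"dy": 0,"dz": 0,"rx": 0,"ry": 0,"rz": 0},
  {"fingers": -0.5,"dx": 0,"dy": 0,"dz": 0,"rx": 0,"ry": 0,"rz": 0},
  {"fingers": -0.5,"dx": 0,"dy": 0,"dz": 0,"rx": 0,"ry": 0,"rz": 0},
  {"fingers": -0.5,"dx": 0,"dy": 0,"dz": 0,"rx": 0,"ry": 0,"rz": 0},
  {"fingers": -0.5,"dx": 0,"dy": 0,"dz": -0.4,"rx": 0,"ry": 0,"rz": 0},
  {"fingers": -0.7,"dx": 0,"dy": 0,"dz": -0.9,"rx": 0,"ry": 0,"rz": 0},
  {"fingers": -1,"dx": 0,"dy": 0,"dz": -0.9,"rx": 0,"ry": 0,"rz": 0},
  {"fingers": -1,"dx": 0,"dy": 0,"dz": -0.9,"rx": 0,"ry": 0,"rz": 0},
  {"fingers": -1,"dx": 0,"dy": 0,"dz": -0.9,"rx": 0,"ry": 0,"rz": 0},
  {"fingers": -1,"dx": -0.5,"dy": 0,"dz": -0.9,"rx": 0,"ry": 0,"rz": 0},
])

```text
time_s: 47.58
tool_pos: [0.49, 0.1401, 0.1803]
tool_rot: [-180.0, -0.1, 16.3]
force: [-0.1, -0.6, -0.2]
grip_width: 0.0868
```

Request:
carry_out([
  {"fingers": -1,"dx": -0.5,"dy": 0.4,"dz": -0.9,"rx": 0,"ry": 0,"rz": 0},
  {"fingers": -1,"dx": 0,"dy": 0.9,"dz": -0.5,"rx": 0,"ry": 0,"rz": 0},
  {"fingers": -1,"dx": 0,"dy": 0.8,"dz": 0,"rx": 0,"ry": 0,"rz": 0},
  {"fingers": -1,"dx": 0,"dy": 0,"dz": 0,"rx": 0,"ry": 0,"rz": 0},
  {"fingers": -1,"dx": 0,"dy": 0,"dz": 0,"rx": 0,"ry": 0,"rz": 0},
])

```text
time_s: 48.2
tool_pos: [0.4924, 0.0762, 0.2207]
tool_rot: [-180.0, -0.0, 16.3]
force: [-0.2, -0.6, -0.1]
grip_width: 0.087
```

```bash
python3 look.py s side scene wrist
python3 - <<'E'
from h import *
d=pickle.load(open("s.pkl","rb"))
a=d["side"]["color"][180:330,180:370];b=d["scene"]["color"][130:340,200:420]
b=cv2.resize(b,(400,382));a=cv2.resize(a,(400,316));a=np.vstack([a,np.zeros((66,400,3),np.uint8)])
cv2.imwrite("pics/s1.png",np.hstack([a,b])[:,:,::-1])
E
```

```text
48.2 [0.4924382  0.0762055  0.22066211] [-1.79966994e+02 -5.84172618e-03  1.62912165e+01] 0.08699592187275011 [-0.15467259 -0.61037182 -0.05682526]
```

View pics/s1.png

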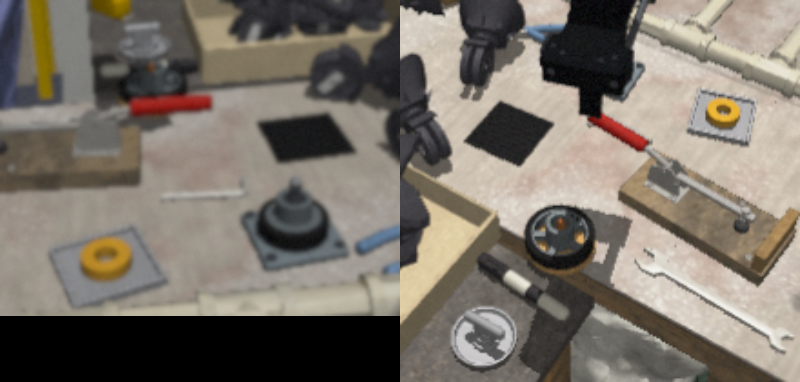

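View pics/s_wrist.png

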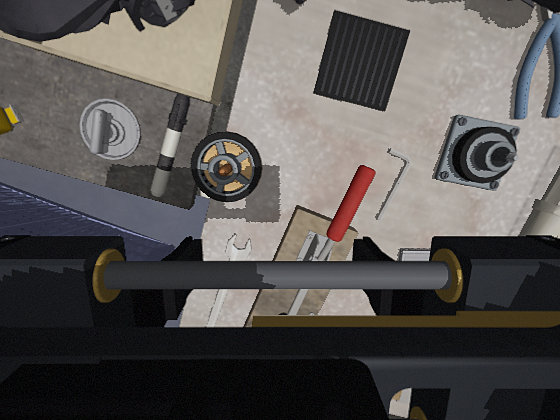

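Run:
```python
from h import *
from cell import ticket
d=pickle.load(open("s.pkl","rb"));c=d["wrist"];o=d["obs"]
print("wheel tyre",onz(c,(226.5,166.5),.028,o),"solid hub",onz(c,(500,155),.048,o))
print(ticket.sign_off())
```

```text
wheel tyre [0.50611873 0.14267283 0.028     ] solid hub [ 0.60556397 -0.14470194  0.048     ]
the job is handed in; nothing more can be done
None
```

The two wheels are swapped and the job is handed in, at about 48 s of the 112 s allowed. I worked in the order asked:

1. I lifted the wing nut off the stud and stood it in the round dish.
2. I took off the brass spacer and laid it flat in the square tray.
3. I parked the five-spoke wheel flat on the middle of the mat.
4. I moved the small solid wheel from the dowel to the stud.
5. I moved the spoked wheel from the mat to the dowel.

**Last checks:** the final pictures from all three cameras show the nut in the dish and the spacer in the tray. Both wheels lie flat with their hubs upward, the mat is empty, and the open gripper is clear of everything.
- **Spoked wheel:** it measures about 2 to 3 mm from the dowel axis.
- **Solid wheel:** it measures about 2 mm from the stud axis.
- **Limits on these figures:** they include about 2 mm of camera calibration error, and the bores leave 5 to 6 mm of play.
- **Forces:** the wrist force readings at the end of each move stayed around 2 N or less. I did not read them during the moves.

One command was refused before any motion because its rows did not list every field. None of the final checks failed or disagreed.

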